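# Rescue the master from the tape eraser and reload it with blanks

### The job

A red master cassette has been put among the white blanks in the bulk tape eraser. Undo the eraser's red T-nut, which has a left-hand thread and so loosens clockwise, swing the keeper bar clear, lay the master flat in the blue tray and fill all three bays with white blanks, taking what is missing from the top of the flat carton. Then swing the bar fully home, tighten the nut again, and only then press the green erase button right down and let it go; leave the black cassette, the splicing block and the screwdriver where they are.

Things in the scene. Friction and masses are not known exactly. Their poses are not given: they have to be found in the camera images.
- eraser: fixed grey bench tape eraser, a flat housing 210 (x) x 420 (y) x 60 mm high; origin at the centre of its underside, x away from the robot, y to the left at yaw 0 (its pose varies). Three bays in a row along its y; keeper bar over the row; T-nut at its -y end; green button and meter on the front (-x) strip. The housing stops at z = 60 mm in its frame
- bay1 (a point): centre of bay 1's floor, eraser frame (30, 110, 72) mm: where a seated cassette's origin lies, its 100 mm side along the eraser's x. Pedestal 80 (x) x 44 (y) mm, 12 mm above the housing top. Low guides at both ends and near the four corners, 7 mm above this floor, leave 3 mm play all round; the middle 60 mm of the long sides is open for fingers. Bays are 95 mm apart
- bay2 (a point): centre of bay 2's floor, eraser frame (30, 15, 72) mm: where a seated cassette's origin lies, its 100 mm side along the eraser's x. Pedestal 80 (x) x 44 (y) mm, 12 mm above the housing top. Low guides at both ends and near the four corners, 7 mm above this floor, leave 3 mm play all round; the middle 60 mm of the long sides is open for fingers. Bays are 95 mm apart
- bay3 (a point): centre of bay 3's floor, eraser frame (30, -80, 72) mm: where a seated cassette's origin lies, its 100 mm side along the eraser's x. Pedestal 80 (x) x 44 (y) mm, 12 mm above the housing top. Low guides at both ends and near the four corners, 7 mm above this floor, leave 3 mm play all round; the middle 60 mm of the long sides is open for fingers. Bays are 95 mm apart
- nut (a joint): turn of the red T-nut on the fixed stud that locks the bar's end, rad, 0 = tight (stop), grows as the nut turns CLOCKWISE seen from above (left-hand thread: clockwise loosens, anticlockwise only tightens), up to a stop at 4.0. It rises 1.35 mm per rad; its flange clears the lips on the bar's end, and the bar is free, from about 2.6. Friction about 0.06 N m, it stays where it is left
- nut_grip (a point): on the nut's axis at mid-height of its T-handle, a bar 60 mm long, 16 mm thick, 22 mm high: grip across the 16 mm. Its own x runs along the 60 mm; at nut = 0 that is the eraser's x. In the eraser's frame at nut = 0: (30, -175, 103) mm. Below it is a round flange of radius 17 mm whose top is 20 mm under this point; the bar's end plate and lips lie lower still, and its raised part begins 41 mm from the axis
- bar (a joint): swing of the flat brass keeper bar about its upright pivot at the eraser's +y end, rad, 0 = closed over the bays (stop); grows as its free end swings away from the robot (anticlockwise seen from above at the pivot), up to 1.5. From about 1.2 all bays are clear from above. Friction 0.12 N m, it stays where it is left
- bar_hinge (a point): on the pivot's axis at the bar's underside, 87 mm above the eraser's underside, in its frame (30, 195, 87) mm. The bar is 22 mm wide and 8 mm thick, its underside 3 mm above seated cassettes; it reaches 394 mm from the pivot, its last 74 mm joggled 21 mm lower with an open-sided slot that goes round the nut's stud
- bar_handle (a point): point on the axis of the bar's upright black round handle knob, 22 mm in diameter, standing 38 mm above the bar's top; this point is 22 mm above the bar's top, 16 mm below the knob's end, 130 mm from the pivot axis (30 mm above the bar's underside)
- erase (a joint): travel of the green erase button, m: 0 = up, grows when pressed down, 0.006 = right down, which takes 5 N; springs back
- erase_top (a point): centre of the top face of the green button, 30 mm in diameter, in the eraser's frame (-70, 100, 82) mm; pressed straight down
- tray: fixed blue tray for masters, 220 (x) x 170 (y) mm outside, rim 16 mm high, walls and floor 4 mm; origin at the centre of its underside. It stands on one side of the eraser, the carton on the other; which side varies
- carton: fixed closed flat cardboard carton, 360 (x) x 200 (y) x 45 mm high, on whose top the spare blanks lie; origin at the centre of its underside
- master: the recorded master, RED audio cassette lying flat, 100 x 64 x 12 mm, 45 g; origin at the centre of its underside, own x along the 100 mm side, y along the 64 mm side, z up. Starts in one of the three bays
- white1: WHITE blank audio cassette lying flat, 100 x 64 x 12 mm, 45 g; origin at the centre of its underside, own x along the 100 mm side, y along the 64 mm side, z up. If present, starts in a bay (there may be none, one or two of them)
- white2: WHITE blank audio cassette lying flat, 100 x 64 x 12 mm, 45 g; origin at the centre of its underside, own x along the 100 mm side, y along the 64 mm side, z up. If present, starts in a bay (there may be none, one or two of them)
- white3: WHITE blank audio cassette lying flat, 100 x 64 x 12 mm, 45 g; origin at the centre of its underside, own x along the 100 mm side, y along the 64 mm side, z up. Starts on the carton; spares that are not needed stay there
- white4: WHITE blank audio cassette lying flat, 100 x 64 x 12 mm, 45 g; origin at the centre of its underside, own x along the 100 mm side, y along the 64 mm side, z up. Starts on the carton; spares that are not needed stay there
- white5: WHITE blank audio cassette lying flat, 100 x 64 x 12 mm, 45 g; origin at the centre of its underside, own x along the 100 mm side, y along the 64 mm side, z up. Starts on the carton; spares that are not needed stay there (may be absent)
- black: BLACK audio cassette lying flat, 100 x 64 x 12 mm, 45 g; origin at the centre of its underside, own x along the 100 mm side, y along the 64 mm side, z up, on the bench behind the eraser: not part of the job, leave it
- splicer: aluminium tape splicing block, 150 x 30 x 10 mm, lying on the bench behind the eraser, origin at the centre of its underside: leave it
- driver: screwdriver lying on the bench behind the eraser: leave it
Mind the look-alikes: they are no part of the job. Of the things like the master, leave any that is pink or turquoise; of the rest the larger one is meant.

How it is judged:
On the way, in this order (a step that is already met when the one before it is completed fails the run):
1. the nut is loosened (turned clockwise) while the bar is still closed (value of joint nut above 2.2 rad and value of joint bar below 0.1 rad), for 0.1 s.
2. the keeper bar is swung clear of the bays (value of joint bar above 1.1 rad), for 0.2 s.
3. the master lies flat in the blue tray and a white blank is seated in each bay (x of master in the frame of tray between -0.085 and 0.085 m and y of master in the frame of tray between -0.06 and 0.06 m and z of master in the frame of tray below 0.009 m and angle between master's own z axis and vertical below 0.08 rad and ((distance between white1 and bay1 below 0.006 m and angle between white1's own z axis and vertical below 0.08 rad and angle between the x axis of white1 and the x axis of eraser, either way round below 0.12 rad) or (distance between white2 and bay1 below 0.006 m and angle between white2's own z axis and vertical below 0.08 rad and angle between the x axis of white2 and the x axis of eraser, either way round below 0.12 rad) or (distance between white3 and bay1 below 0.006 m and angle between white3's own z axis and vertical below 0.08 rad and angle between the x axis of white3 and the x axis of eraser, either way round below 0.12 rad) or (distance between white4 and bay1 below 0.006 m and angle between white4's own z axis and vertical below 0.08 rad and angle between the x axis of white4 and the x axis of eraser, either way round below 0.12 rad) or (distance between white5 and bay1 below 0.006 m and angle between white5's own z axis and vertical below 0.08 rad and angle between the x axis of white5 and the x axis of eraser, either way round below 0.12 rad)) and ((distance between white1 and bay2 below 0.006 m and angle between white1's own z axis and vertical below 0.08 rad and angle between the x axis of white1 and the x axis of eraser, either way round below 0.12 rad) or (distance between white2 and bay2 below 0.006 m and angle between white2's own z axis and vertical below 0.08 rad and angle between the x axis of white2 and the x axis of eraser, either way round below 0.12 rad) or (distance between white3 and bay2 below 0.006 m and angle between white3's own z axis and vertical below 0.08 rad and angle between the x axis of white3 and the x axis of eraser, either way round below 0.12 rad) or (distance between white4 and bay2 below 0.006 m and angle between white4's own z axis and vertical below 0.08 rad and angle between the x axis of white4 and the x axis of eraser, either way round below 0.12 rad) or (distance between white5 and bay2 below 0.006 m and angle between white5's own z axis and vertical below 0.08 rad and angle between the x axis of white5 and the x axis of eraser, either way round below 0.12 rad)) and ((distance between white1 and bay3 below 0.006 m and angle between white1's own z axis and vertical below 0.08 rad and angle between the x axis of white1 and the x axis of eraser, either way round below 0.12 rad) or (distance between white2 and bay3 below 0.006 m and angle between white2's own z axis and vertical below 0.08 rad and angle between the x axis of white2 and the x axis of eraser, either way round below 0.12 rad) or (distance between white3 and bay3 below 0.006 m and angle between white3's own z axis and vertical below 0.08 rad and angle between the x axis of white3 and the x axis of eraser, either way round below 0.12 rad) or (distance between white4 and bay3 below 0.006 m and angle between white4's own z axis and vertical below 0.08 rad and angle between the x axis of white4 and the x axis of eraser, either way round below 0.12 rad) or (distance between white5 and bay3 below 0.006 m and angle between white5's own z axis and vertical below 0.08 rad and angle between the x axis of white5 and the x axis of eraser, either way round below 0.12 rad))), for 0.2 s.
4. the bar is swung fully home (value of joint bar below 0.04 rad), for 0.1 s.
5. the nut is tightened again with the bar home (value of joint nut below 0.2 rad and value of joint bar below 0.04 rad), for 0.2 s.
6. the erase button is pressed right down (value of joint erase above 0.0045 m), for 0.05 s.
At the end, for the whole second after the job is handed in: The master lies flat inside the blue tray; each of the three bays holds a white blank lying flat within 6 mm of its seat; the bar is home (within 0.04 rad) and the nut tight (within 0.25 rad of its stop); the button has been pressed and is up again; everything is at rest (all of step 3 and value of joint bar below 0.04 rad and value of joint nut below 0.25 rad and value of joint erase below 0.002 m and linear speed of each of master, white1, white2, white3, white4, white5 below 0.02 m/s); the robot touches nothing.
It fails at once if the erase button is pressed before the master is out, the bar home and the nut tight (value of joint erase above 0.003 m and not (x of master in the frame of tray between -0.085 and 0.085 m and y of master in the frame of tray between -0.06 and 0.06 m and z of master in the frame of tray below 0.009 m and angle between master's own z axis and vertical below 0.08 rad and value of joint bar below 0.06 rad and value of joint nut below 0.3 rad)).
It fails at once if the black cassette, the splicing block or the screwdriver is pushed away (distance of any of black, splicer, driver from where it was at the start of the episode above 0.03 m).
Of white1, white2, white5 only 1 to 3 are there at a start; the rules pass over those that are not, and their reading is None.
At some moment in a run one of white3, white4, white5 may be knocked a few centimetres aside while the robot is not near it.
Once in a run the grip may slacken for a moment while it holds something.
It also fails if it takes over 210 s, if anything falls off the work surface, if the arm or the gripper's body presses on something with over 40 N, if the wrist force passes 120 N, or if a joint passes its speed limit or range.

### The arm

A 7-joint arm with a two-finger parallel gripper is mounted at the origin on the work surface. World frame = base frame: x ahead of the robot, y to its left, z up, the work surface at z = 0. Lengths are in m, angles in rad, forces in N, time in s.
With the tool pointing down it reaches from about 0.4 to 0.85 m from the base axis. Payload 10.4 kg.
Tool frame: the origin (TCP) lies midway between the tips of the shut fingers; the grasp point (between the pads) lies 19 mm behind it; z points along the fingers, x is the direction in which the jaws open and shut, and the axes are right-handed (so a half turn about z gives the same grasp; the last joint's range is limited). The gripper opens to 85 mm and grips with 20 to 120 N. Pads are 22 mm wide; open, the fingers measure 114 mm over their backs; the gripper's body (76 mm by 85 mm) begins 54 mm behind the grasp point. The pads swing forward as they close: fully open they stand 13 mm farther back than shut.
Start: joints at [-1.124, 0.332, -0.065, 1.46, 0.022, 1.35, -0.088], TCP at [0.283, 0.557, 0.231] pointing down, gripper open.
Joint ranges: [-2.6, 2.6], [-0.5, 2.12], [-1.47, 1.34], [0.16, 2.42], [-1.27, 4.41], [0.06, 2.06], [-2.6, 2.6]. Speed limits (rad/s): [2.22, 2.22, 2.79, 2.79, 3.14, 3.14, 3.14].

### API

Orientations are given as a unit quaternion [x, y, z, w].
In Python, from workcell import telemetry, eyes, order gives the robot as it stands.
- The arm moves only by the tool servo_tool, never from a script. Its argument "deltas" is a list of rows, each a list of 3 entries, a list of its own where there are three numbers: the shift along the tool's x, y, z in cm, then the turn about the tool's z in rad, then the finger opening in cm, from 0 to 8.54. A call has 1 to 12 rows; each row shifts and turns the pose as measured when the row begins, along the tool's axes as they then stand; what a row does not reach is not made up. A row lasts 1/12 s, in which the tool goes at most 41.7 mm and 7.16 degrees, less where a joint would pass 70% of its speed; a pose out of reach is approached as far as the arm can. A call is refused whole if a number of a shift passes 4.17 or a number of a turn 0.125, either way. A call with a gripper value outside its range is refused whole. The fingers move at their own pace and stop on an object; "force" is the grip in N (left out, the last holds). Time passes only in rows, so rows that do not move let the fingers close. It gives the time, the measured TCP pose, the force and the opening at its end, in the units of the state.
- telemetry.get_obs(): the state, without advancing time (a new reading comes with each control period).
- eyes.camera(name): name is "scene" or "top" or "wrist"; returns (picture, depth): 420x560x3 uint8, blue, green, red; 420x560 float32, m along the optical axis (not along the pixel's ray), 0 where there is no reading.
- eyes.calibration(name): a dict with "fx", "fy", "cx", "cy" (pixels), "rvec" (rotation vector, rad) and "tvec" (3), from world to camera coordinates, as OpenCV has them. Camera axes: x right, y down, z forward; pixel columns grow to the right and rows downward; lengths in m; the calibration is good to about 2 mm. A picture is of the moment at which its call begins: read the wrist's pose just before it. calibration takes no time and is no camera call; for the wrist camera it gives the pose at the moment of the call.
- order.hand_in(): hands the job in, once; it reports no verdict.
The state is a dict: "clock": time; "joint_pos": joint angles; "joint_velocities": joint speeds; "tau": joint torques, N m; "position": TCP position; "ee_rot": TCP orientation; "ft_force": force on the tool from outside, world axes, zero at the start; "torque": the same for the moment, N m; "grip_width": opening from 0.0 (shut) to 1.0 (fully open).
Only numpy, scipy, OpenCV 4.12 (cv2) and the standard library are available. Lean on these libraries where they do the work, as an engineer would, in place of code of your own. Each camera call takes 0.05 s, during which the arm holds its last target. There are 200 camera calls.

## Working session

There is one attempt and no reset: what is moved stays moved. The work goes in short steps, Python scripts to look and compute and a tool call to move; the robot and the scene stay as the last step left them, time stands still between calls to the robot, and variables do not carry over. Pictures are saved under pics/ and viewed, about 12 in all and at most 16, crops included, and the job is handed in when it is done.

Besides the shell and the picture viewer there is one more tool, called after "Call:" as name([rows], argument=value, ...), one row to a line, values as JSON. servo_tool: Moves the arm, as the interface text tells. Its arguments: {"type":"object","properties":{"deltas":{"type":"array"},"force":{"type":"number"}},"required":["deltas"]}

```bash
mkdir -p pics; ls
cat > h.py <<'E'
import numpy as np, cv2
from scipy.spatial.transform import Rotation as R
from workcell import telemetry, eyes, order
def obs(): return telemetry.get_obs()
def cam(n):
    c=eyes.calibration(n); im,d=eyes.camera(n)
    return im,d,c
def pts(d,c):
    v,u=np.mgrid[:d.shape[0],:d.shape[1]]
    P=np.dstack([(u-c['cx'])/c['fx']*d,(v-c['cy'])/c['fy']*d,d])
    Rm=cv2.Rodrigues(np.array(c['rvec'],float))[0]
    return (P-np.array(c['tvec']).ravel())@Rm
def show():
    o=obs(); p=o['position']; r=R.from_quat(o['ee_rot'])
    print('t',round(o['clock'],2),'p',np.round(p,4),'xaxis yaw',np.round(np.arctan2(*r.as_matrix()[[1,0],0]),3),'z',np.round(r.as_matrix()[:,2],3),'g',round(o['grip_width'],3),'f',np.round(o['ft_force'],1),'j',np.round(o['joint_pos'],2))
    return o
E
python3 - <<'E'
from h import *
show()
for n in ['scene','top']:
    im,d,c=cam(n); cv2.imwrite(f'pics/{n}0.png',im); np.savez(f'{n}0.npz',im=im,P=pts(d,c)); print(n,c)
E
```

```text
pics
t 0.0 p [0.2828 0.5569 0.2305] xaxis yaw 1.101 z [-0.001 -0.001 -1.   ] g 1.002 f [ 0.5 -0.  -0.8] j [-1.12  0.33 -0.06  1.46  0.02  1.35 -0.09]
scene {'fx': 386.0357911310992, 'fy': 386.0357911310992, 'cx': 278.398423559112, 'cy': 200.75349276740874, 'rvec': array([ 1.14907354,  2.39491495, -0.92989937]), 'tvec': array([ 0.34006117, -0.24076333,  1.48310735])}
top {'fx': 457.7593379964997, 'fy': 457.7593379964997, 'cx': 276.16758273008065, 'cy': 213.25144333411302, 'rvec': array([ 2.16055681, -2.15921343,  0.16837425]), 'tvec': array([-0.01094125,  0.55786494,  1.05642669])}
```

View pics/top0.png

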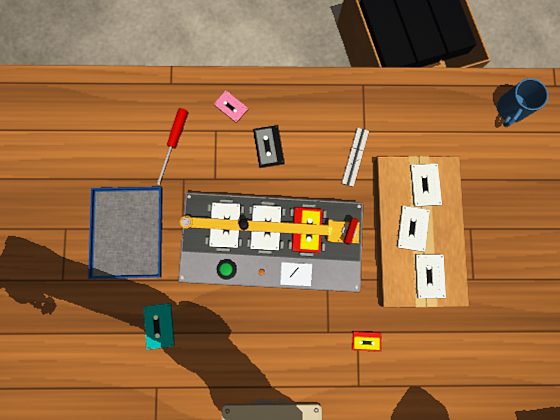

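View pics/scene0.png

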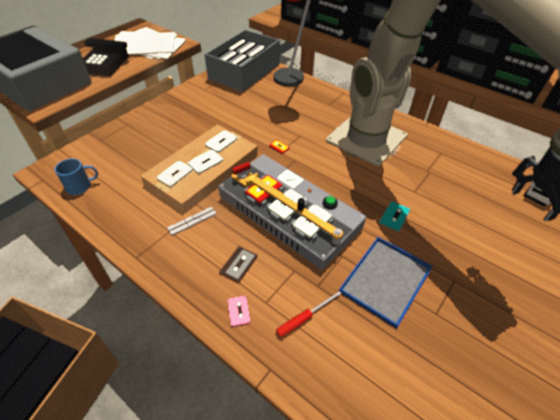

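Top view: eraser centre is about (270,242), bays at (225,225) and (265,227) hold whites, and bay 3 at (308,230) holds red. The nut is at (350,230), tray at (126,232), carton whites at (426,184), (413,228) and (430,276), and button at (226,269).

Candidates for the master:
- Red at (308,230): full size and in a bay, so this is the one meant.
- Small red at (367,341): too small, on the bench.
- Pink at (231,106) and turquoise at (158,326): excluded by the text.

```bash
cat > m.py <<'E'
from h import *
def rect(mask):
    n,l,s,_=cv2.connectedComponentsWithStats(mask.astype(np.uint8))
    return [(l==i) for i in range(1,n) if s[i,4]>60]
def fit(P,m,k=5):
    q=P[m]; z=np.median(q[:,2]); q=q[abs(q[:,2]-z)<0.006]
    (cx,cy),(w,h),a=cv2.minAreaRect((q[:,:2]*1000).astype(np.float32))
    if w<h: w,h,a=h,w,a+90
    a=(a+90)%180-90
    return np.round([cx,cy,z*1000],1),np.round([w,h],1),round(a,1)
E
python3 - <<'E'
from m import *
for n in ['top','scene']:
    D=np.load(n+'0.npz'); im,P=D['im'],D['P']; z=P[...,2]
    hsv=cv2.cvtColor(im,cv2.COLOR_BGR2HSV); H,S,V=hsv[...,0],hsv[...,1],hsv[...,2]
    ws=(P[...,0]>.2)&(P[...,0]<.95)&(abs(P[...,1])<.6)&(z<.2)
    print('==',n, 'bench z',np.median(z[ws&(abs(z)<.02)]))
    for nm,m in {'white':ws&(S<60)&(V>170)&(z>.03),'blue':ws&(H>105)&(H<125)&(S>120)&(z>.004)&(z<.03),'red':ws&((H<8)|(H>172))&(S>150),'green':ws&(H>50)&(H<75)&(S>120),'housing':ws&(z>.052)&(z<.068),'carton':ws&(z>.036)&(z<.064)&(P[...,1]<-.2),'brass':ws&(z>.08)&(z<.1)&(H>10)&(H<30),'knob':ws&(z>.118)}.items():
        for c in rect(m): 
            v,u=np.nonzero(c); print(nm,'px',int(u.mean()),int(v.mean()),*fit(P,c))
E
```

```text
== top bench z 0.0007996926129132753
white px 426 184 [ 625.6 -368.    58. ] [100.1  65.1] 3.1
white px 225 210 [556.6 106.5  84.6] [63.7 36.2] 86.3
white px 266 213 [551.6  12.4  84.8] [63.5 36.1] 86.0
white px 413 228 [ 520.4 -333.5   58. ] [99.9 65. ] -9.4
white px 223 238 [495.  109.3  84.8] [64.1 39.2] 87.4
white px 264 240 [489.3  15.9  84.9] [63.4 39.5] 86.2
white px 430 276 [ 409.3 -369.2   58.2] [96.9 65.2] 0.1
white px 295 273 [414.4 -55.3  61.6] [72.6 52.6] 87.0
blue px 120 228 [515.6 353.8  14.4] [219.6 171.4] 1.3
red px 177 127 [775.4 235.9  23.5] [99.8 24.3] -16.1
red px 304 213 [546.5 -83.2  84.4] [63.8 35.3] 85.4
red px 350 230 [ 509.4 -174.9  114. ] [59.5 13.6] -17.9
red px 302 244 [483.6 -79.2  84.4] [63.8 39.3] 87.2
red px 365 338 [ 256.2 -225.6    8.2] [66.7 44.4] 87.2
green px 225 268 [425.6 104.1  82. ] [28.5 27.5] -44.7
housing px 510 102 [ 836.4 -586.5   60. ] [63.2 19.8] 5.9
housing px 426 184 [ 625.5 -368.1   58. ] [100.9  65.7] 2.7
housing px 272 249 [ 4.891e+02 -1.000e-01  6.080e+01] [420.3 209.9] 86.8
housing px 413 228 [ 520.3 -333.5   58. ] [100.4  65.5
[... 648 characters left out ...]
 [222.4 166.9] 1.0
red px 240 167 [ 513.7 -177.7  112.2] [57. 19.] -15.9
red px 259 196 [558.8 -76.7  82.5] [73.8 36.3] -58.6
red px 293 322 [778.8 235.1  23.2] [99.6 23.2] -15.8
green px 330 200 [429.6 103.9  81.3] [27.1 24.5] -59.6
housing px 220 140 [ 411.  -369.8   57.9] [102.7  72.2] -0.6
housing px 188 167 [ 575.8 -358.1   58.1] [217.3  92.3] -13.5
housing px 296 206 [491.1  -2.4  60.8] [422.2 212.9] 86.7
housing px 76 178 [ 840.3 -589.2   60.7] [67.9 20.9] 0.2
carton px 198 163 [ 519.9 -359.5   46.7] [363.9 205.5] 0.2
carton px 76 180 [ 840.3 -588.8   50.9] [68.2 20.3] 1.3
carton px 224 183 [ 554.9 -208.8   59.8] [58.3 17. ] -1.1
brass px 290 204 [522.   32.6  89.3] [343.5  99.8] 89.0
```

Run:
```python
from h import *
im=np.load('top0.npz')['im'][170:360,170:390]
cv2.imwrite('pics/crop1.png',cv2.resize(im,None,fx=3.6,fy=3.1,interpolation=cv2.INTER_CUBIC))
```

```text
(no output)
```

View pics/crop1.png

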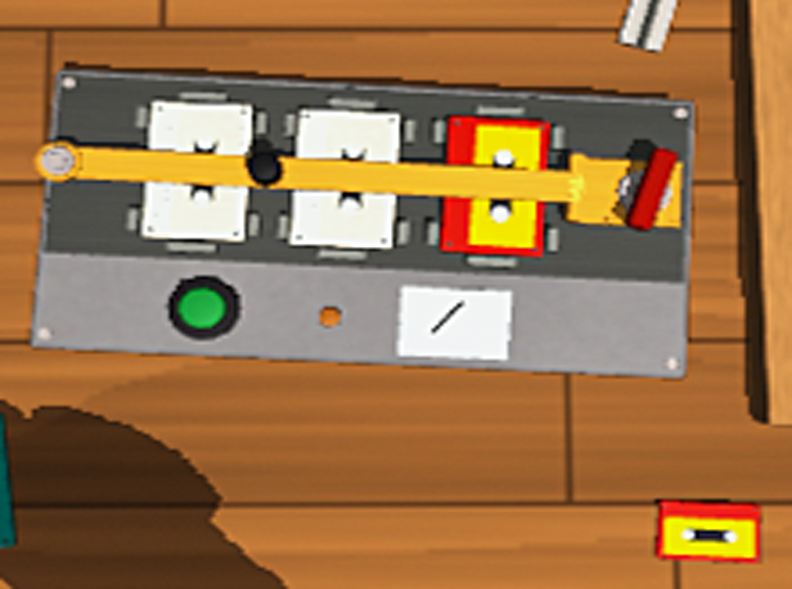

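Crop: the full-size red cassette in bay 3 (at (495,185) in the crop) is the master, and the small red one (at (708,530)) is a decoy. Two views agree on the eraser: centre about (490,-1) mm, yaw -3.2°. The nut is at (509,-176) with its handle yaw at -18°.

```bash
cat >> h.py <<'E'
E0=np.array([.4898,-.0008]); EY=np.radians(-3.2)
def er(x,y):  # eraser mm -> world m
    c,s=np.cos(EY),np.sin(EY); return E0+np.array([x*c-y*s,x*s+y*c])/1000
def go(x,y,z,yaw=None):
    o=show(); Rm=R.from_quat(o['ee_rot']).as_matrix(); p=o['position']
    d=Rm.T@(np.array([x,y,z])-p)*100
    print('tool cm',np.round(d,2),'rows>=',round(np.linalg.norm(d)/4.17,1))
    if yaw is not None:
        t=(np.arctan2(Rm[1,0],Rm[0,0])-yaw+np.pi)%(2*np.pi)-np.pi   # +turn = clockwise
        print('turn',round(t,3),'half-turn alt',round(t-np.sign(t)*np.pi,3))
E
python3 - <<'E'
from h import *
print(er(30,-175),er(30,195),er(30,65),er(-70,100),[er(30,y) for y in(110,15,-80)])
E
```

```text
[ 0.50998446 -0.17720178] [0.53063842 0.1922213 ] [0.52338162 0.062424  ] [0.4254913  0.10295158] [array([0.52589359, 0.10735384]), array([0.52059055, 0.01250197]), array([ 0.5152875 , -0.08234991])]
```

Call:
servo_tool([
  [[-2.9,2.8,0],0,4.0],
  [[-2.9,2.8,0],0,4.0],
  [[-2.9,2.8,0],0,4.0],
  [[-2.9,2.8,0],0,4.0],
  [[-2.9,2.8,0],0,4.0],
  [[-2.9,2.8,0],0,4.0],
  [[-2.9,2.8,0],0,4.0],
  [[-2.9,2.8,0],0,4.0],
  [[-2.9,2.8,0],0,4.0],
  [[-2.9,2.8,0],0,4.0],
  [[-2.9,2.8,0],0,4.0],
  [[-2.9,2.8,0],0,4.0],
], force=60)

```text
clock: 1.1
position: [0.4227, 0.0854, 0.2244]
ee_rot: [0.848, 0.529, -0.005, -0.001]
ft_force: [1.4, 0.3, 0.5]
grip_width: 0.469
```

Call:
servo_tool([
  [[-2.9,2.8,0],0,4.0],
  [[-2.9,2.8,0],0,4.0],
  [[-2.9,2.8,0],0,4.0],
  [[-2.9,2.8,0],0,4.0],
  [[-2.9,2.8,0],0,4.0],
  [[-2.9,2.8,0],0,4.0],
  [[0,0,0],0,4.0],
  [[0,0,0],0,4.0],
])

```text
clock: 1.77
position: [0.4954, -0.1631, 0.2241]
ee_rot: [0.851, 0.525, -0.005, 0.0]
ft_force: [0.0, 0.6, 0.7]
grip_width: 0.471
```

Run:
```python
from h import *
go(.510,-.176,.15,1.258)
im,d,c=cam('wrist'); P=pts(d,c); cv2.imwrite('pics/w1.png',im)
from m import *
hsv=cv2.cvtColor(im,cv2.COLOR_BGR2HSV); H,S=hsv[...,0],hsv[...,1]; z=P[...,2]
for m in rect(((H<8)|(H>172))&(S>150)&(z>.1)&(z<.13)): print(np.argwhere(m).mean(0),fit(P,m))
```

```text
t 1.77 p [ 0.4954 -0.1631  0.2241] xaxis yaw 1.106 z [-0.008 -0.006 -1.   ] g 0.471 f [0.  0.6 0.7] j [-0.37  0.11  0.65  1.77 -0.06  1.29  1.4 ]
tool cm [-0.43  1.92  7.4 ] rows>= 1.8
turn -0.152 half-turn alt 2.989
[224.57485525 270.23159636] (array([ 509.5, -174.7,  114.5]), array([57.9, 15.5]), -18.5)
```

View pics/w1.png

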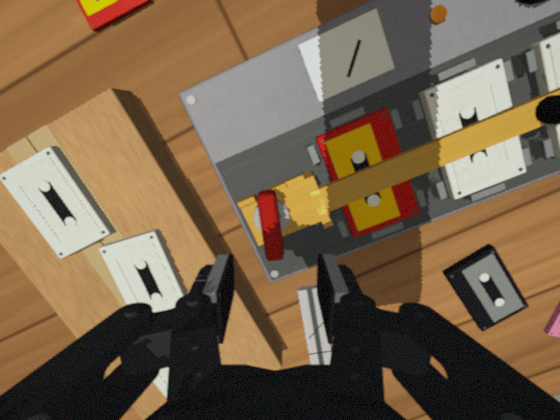

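Wrist view: the nut handle at (270,225) measures (509.5,-175,114.5) at yaw -18.5°. The jaws will straddle it partly open.

Call:
servo_tool([
  [[-0.2,1.0,2.5],0,4.0],
  [[-0.2,0.9,2.5],-0.075,4.0],
  [[0,0,1.5],-0.075,4.0],
  [[0,0,0],0,4.0],
])

```text
clock: 2.15
position: [0.5111, -0.1721, 0.1575]
ee_rot: [0.806, 0.592, -0.003, -0.0]
ft_force: [-0.5, -0.4, 0.4]
grip_width: 0.471
```

Run:
```python
from h import *
go(.5095,-.1755,.092,1.253)
```

```text
t 2.15 p [ 0.5111 -0.1721  0.1575] xaxis yaw 1.266 z [-0.006 -0.004 -1.   ] g 0.471 f [-0.5 -0.4  0.4] j [-0.32  0.22  0.63  1.81 -0.14  1.16  1.62]
tool cm [-0.34 -0.03  6.55] rows>= 1.6
turn 0.013 half-turn alt -3.129
```

Call:
servo_tool([
  [[-0.3,0,2.5],0,4.0],
  [[0,0,2.5],0,4.0],
  [[0,0,1.5],0,4.0],
  [[0,0,0],0,3.0],
  [[0,0,0],0,0.5],
  [[0,0,0],0,0.5],
  [[0,0,0],0,0.5],
  [[0,0,0],0,0.5],
  [[0,0,0],0,0.5],
])

```text
clock: 2.9
position: [0.5093, -0.1757, 0.0952]
ee_rot: [0.81, 0.586, -0.005, 0.004]
ft_force: [7.7, -5.1, -23.5]
grip_width: 0.171
```

Run:
```python
from h import *
go(.5095,-.1755,.092,1.253)
```

```text
t 2.9 p [ 0.5093 -0.1757  0.0952] xaxis yaw 1.252 z [-0.003 -0.012 -1.   ] g 0.171 f [  7.7  -5.1 -23.5] j [-0.3   0.3   0.62  1.88 -0.19  1.03  1.65]
tool cm [0.02 0.01 0.31] rows>= 0.1
turn -0.001 half-turn alt 3.141
```

Call:
servo_tool([
  [[0,0,0],0.06,0.5],
  [[0,0,-0.02],0.12,0.5],
  [[0,0,-0.02],0.12,0.5],
  [[0,0,-0.02],0.12,0.5],
  [[0,0,-0.02],0.12,0.5],
  [[0,0,-0.02],0.12,0.5],
  [[0,0,-0.02],0.12,0.5],
  [[0,0,-0.02],0.12,0.5],
])

```text
clock: 3.57
position: [0.51, -0.1751, 0.0965]
ee_rot: [0.987, 0.158, -0.001, 0.01]
ft_force: [7.9, -6.2, -24.8]
grip_width: 0.173
```

Run:
```python
from h import *
go(.5095,-.1755,.095,1.253)
```

```text
t 3.57 p [ 0.51   -0.1751  0.0965] xaxis yaw 0.317 z [ 0.001 -0.02  -1.   ] g 0.173 f [  7.9  -6.2 -24.8] j [-0.44  0.33  0.79  1.89 -0.25  1.03  0.77]
tool cm [-0.06  0.02  0.15] rows>= 0.0
turn -0.936 half-turn alt 2.206
```

Call:
servo_tool([
  [[0,0,-0.01],0.12,0.5],
  [[0,0,-0.01],0.12,0.5],
  [[0,0,-0.01],0.12,0.5],
  [[0,0,-0.01],0.12,0.5],
  [[0,0,-0.01],0.12,0.5],
  [[0,0,-0.01],0.12,0.5],
  [[0,0,-0.01],0.12,0.5],
  [[0,0,-0.01],0.12,0.5],
  [[0,0,-0.01],0.12,0.5],
  [[0,0,-0.01],0.12,0.5],
  [[0,0,-0.01],0.12,0.5],
])

```text
clock: 4.48
position: [0.5109, -0.1755, 0.0983]
ee_rot: [0.863, -0.504, 0.012, 0.011]
ft_force: [7.9, -10.0, -25.4]
grip_width: 0.171
```

Run:
```python
from h import *
go(.5095,-.1755,.097,1.253)
```

```text
t 4.48 p [ 0.5109 -0.1755  0.0983] xaxis yaw -1.058 z [ 0.01  -0.032 -0.999] g 0.171 f [  7.9 -10.  -25.4] j [-0.67  0.43  1.09  1.9  -0.41  1.05 -0.47]
tool cm [-0.07  0.12  0.13] rows>= 0.0
turn -2.311 half-turn alt 0.831
```

Call:
servo_tool([
  [[0,0,-0.01],0.12,0.5],
  [[0,0,-0.01],0.12,0.5],
  [[0,0,-0.01],0.12,0.5],
  [[0,0,-0.01],0.12,0.5],
  [[0,0,-0.01],0.12,0.5],
  [[0,0,0],0.05,0.5],
  [[0,0,0],0,1.5],
  [[0,0,0],0,4.0],
  [[0,0,0],0,4.0],
  [[0,0,0],0,4.0],
])

```text
clock: 5.32
position: [0.5124, -0.1736, 0.1016]
ee_rot: [-0.642, 0.766, -0.018, -0.005]
ft_force: [-0.6, 0.8, 0.2]
grip_width: 0.466
```

Run:
```python
from h import *
go(.5095,-.1755,.17,1.253)
```

```text
t 5.32 p [ 0.5124 -0.1736  0.1016] xaxis yaw -1.747 z [ 0.016 -0.035 -0.999] g 0.466 f [-0.6  0.8  0.2] j [-0.77  0.53  1.25  1.9  -0.54  1.09 -1.06]
tool cm [ 0.45  0.1  -6.83] rows>= 1.6
turn -3.0 half-turn alt 0.141
```

Call:
servo_tool([
  [[0,0,-3.5],0,4.0],
  [[0,0,-3.5],-0.1,4.0],
  [[0,0,0],-0.12,4.0],
  [[0,0,0],-0.12,4.0],
  [[0,0,0],-0.12,4.0],
  [[0,0,0],-0.12,4.0],
  [[0,0,0],-0.12,4.0],
  [[0,0,0],-0.12,4.0],
  [[0,0,0],-0.12,4.0],
  [[0,0,0],-0.12,4.0],
  [[0,0,0],-0.12,4.0],
  [[0,0,0],-0.12,4.0],
])

```text
clock: 6.32
position: [0.516, -0.1654, 0.1865]
ee_rot: [0.98, -0.197, 0.016, 0.008]
ft_force: [0.2, -0.1, -0.4]
grip_width: 0.466
```

Call:
servo_tool([
  [[0,0,0],-0.12,4.0],
  [[0,0,0],-0.12,4.0],
  [[0,0,0],-0.1,4.0],
  [[0,0,0],0,4.0],
])

```text
clock: 6.65
position: [0.5172, -0.1642, 0.1908]
ee_rot: [1.0, -0.018, 0.017, 0.009]
ft_force: [0.2, -0.2, -0.1]
grip_width: 0.471
```

Run:
```python
from h import *
go(.5224,.0622,.16,EY)
im,d,c=cam('wrist');P=pts(d,c)
from m import *
hsv=cv2.cvtColor(im,cv2.COLOR_BGR2HSV); H,S=hsv[...,0],hsv[...,1]; z=P[...,2]
for m in rect(((H<8)|(H>172))&(S>150)&(z>.1)&(z<.13)): print('nut',fit(P,m))
im,d,c=cam('top');P=pts(d,c);hsv=cv2.cvtColor(im,cv2.COLOR_BGR2HSV); H,S=hsv[...,0],hsv[...,1]; z=P[...,2]
for m in rect(((H<8)|(H>172))&(S>150)&(z>.1)&(z<.13)): print('nut top',fit(P,m))
```

```text
t 6.65 p [ 0.5172 -0.1642  0.1908] xaxis yaw -0.036 z [ 0.034 -0.019 -0.999] g 0.471 f [ 0.2 -0.2 -0.1] j [-0.64  0.2   0.97  1.81 -0.17  1.18  0.34]
tool cm [ -0.4  -22.7    2.67] rows>= 5.5
turn 0.02 half-turn alt -3.122
nut (array([ 510.5, -174.7,  118.2]), array([58.7, 15.5]), -10.6)
```

Call:
servo_tool([
  [[0,-3.7,0.3],0,4.0],
  [[0,-3.7,0.3],0,4.0],
  [[0,-3.7,0.3],0,4.0],
  [[-0.1,-3.7,0.3],0,4.0],
  [[-0.1,-3.7,0.3],0,4.0],
  [[-0.1,-3.6,0],0,4.0],
  [[0,0,0],0,4.0],
  [[0,0,0],0,4.0],
])

```text
clock: 7.42
position: [0.5277, 0.0642, 0.1738]
ee_rot: [0.999, -0.042, 0.019, 0.008]
ft_force: [0.9, -0.9, 0.7]
grip_width: 0.467
```

Run:
```python
from h import *
go(.5224,.0622,.104,EY)
```

```text
t 7.42 p [0.5277 0.0642 0.1738] xaxis yaw -0.083 z [ 0.038 -0.018 -0.999] g 0.467 f [ 0.9 -0.9  0.7] j [-0.98  0.17  0.84  1.85 -0.11  1.14 -0.19]
tool cm [-0.79  0.14  6.96] rows>= 1.7
turn -0.027 half-turn alt 3.114
```

Call:
servo_tool([
  [[-0.4,0.1,2.5],0,4.0],
  [[-0.4,0,2.5],0,4.0],
  [[0,0,1.9],0,4.0],
  [[0,0,0],0,4.0],
  [[0,0,0],0,1.5],
  [[0,0,0],0,1.5],
  [[0,0,0],0,1.5],
  [[0,0,0],0,1.5],
], force=25)

```text
clock: 8.08
position: [0.5244, 0.0615, 0.1053]
ee_rot: [0.998, -0.05, 0.022, 0.007]
ft_force: [7.6, 2.4, -21.3]
grip_width: 0.254
```

Run:
```python
from h import *
go(.5224,.0622,.104,EY)
piv=er(30,195); k=er(30,65)-piv
for t in np.arange(0,1.31,.13): print(round(t,2),np.round(piv+R.from_euler('z',t).as_matrix()[:2,:2]@k,4),end=' ')
```

```text
t 8.08 p [0.5244 0.0615 0.1053] xaxis yaw -0.1 z [ 0.044 -0.017 -0.999] g 0.254 f [  7.6   2.4 -21.3] j [-0.94  0.26  0.82  1.94 -0.2   1.   -0.14]
tool cm [-0.22 -0.05  0.12] rows>= 0.1
turn -0.045 half-turn alt 3.097
0.0 [0.5234 0.0624] 0.13 [0.5403 0.0626] 0.26 [0.557  0.0649] 0.39 [0.5733 0.0694] 0.52 [0.5888 0.076 ] 0.65 [0.6034 0.0845] 0.78 [0.6168 0.0948] 0.91 [0.6287 0.1068] 1.04 [0.6389 0.1203] 1.17 [0.6473 0.1349] 1.3 [0.6538 0.1505]
```

Call:
servo_tool([
  [[1.0,-0.1,0],-0.1,1.5],
  [[1.56,-0.15,0],-0.12,1.5],
  [[1.56,-0.15,0],-0.12,1.5],
  [[1.56,-0.15,0],-0.12,1.5],
  [[1.56,-0.12,0],-0.12,1.5],
])

```text
clock: 8.5
position: [0.5881, 0.0734, 0.1056]
ee_rot: [0.97, 0.242, 0.011, 0.013]
ft_force: [-0.4, -0.3, -7.5]
grip_width: 0.247
```

Run:
```python
from h import *
o=show(); d=o['position'][:2]-er(30,195); print(np.linalg.norm(d), 'bar',np.arctan2(d[1],d[0])+np.pi/2-EY)
```

```text
t 8.5 p [0.5881 0.0734 0.1056] xaxis yaw 0.488 z [ 0.027 -0.02  -0.999] g 0.247 f [-0.4 -0.3 -7.5] j [-0.76  0.4   0.67  1.75 -0.26  1.06  0.48]
0.13194230671114132 bar 0.5062365880568956
```

Call:
servo_tool([
  [[1.56,-0.14,0],-0.12,1.5],
  [[1.56,-0.14,0],-0.12,1.5],
  [[1.56,-0.14,0],-0.12,1.5],
  [[1.56,-0.14,0],-0.12,1.5],
  [[1.56,-0.14,0],-0.12,1.5],
  [[1.56,-0.14,0],-0.12,1.5],
  [[1.56,-0.14,0],-0.12,1.5],
  [[0,0,0],0,1.5],
])

```text
clock: 9.17
position: [0.6566, 0.151, 0.1058]
ee_rot: [0.779, 0.627, 0.0, 0.022]
ft_force: [-1.2, 2.8, -8.3]
grip_width: 0.25
```

Run:
```python
from h import *
o=show(); d=o['position'][:2]-er(30,195); print(np.linalg.norm(d), 'bar',np.arctan2(d[1],d[0])+np.pi/2-EY)
```

```text
t 9.17 p [0.6566 0.151  0.1058] xaxis yaw 1.355 z [ 0.029 -0.034 -0.999] g 0.25 f [-1.2  2.8 -8.3] j [-0.65  0.54  0.46  1.51 -0.21  1.13  1.2 ]
0.13253811810231436 bar 1.3100395424564768
```

Call:
servo_tool([
  [[0,0,0],0,4.0],
  [[0,0,0],0,4.0],
  [[0,0,0],0,4.0],
  [[0,0,-3],0,7.4],
  [[0,0,-3],0,7.4],
  [[0,0,-3],-0.08,7.4],
  [[0,0,-1],-0.08,7.4],
  [[0,0,0],0,7.4],
])

```text
clock: 9.83
position: [0.6546, 0.1507, 0.2172]
ee_rot: [0.728, 0.685, -0.0, 0.025]
ft_force: [0.3, 0.2, -0.7]
grip_width: 0.868
```

Run:
```python
from h import *
go(.5153,-.0823,.19,EY+np.pi/2)
```

```text
t 9.83 p [0.6546 0.1507 0.2172] xaxis yaw 1.509 z [ 0.034 -0.037 -0.999] g 0.868 f [ 0.3  0.2 -0.7] j [-0.65  0.45  0.46  1.39 -0.16  1.32  1.32]
tool cm [-24.   -12.59   3.1 ] rows>= 6.5
turn -0.006 half-turn alt 3.136
```

Call:
servo_tool([
  [[-3.4,-1.8,0.4],0,7.4],
  [[-3.4,-1.8,0.4],0,7.4],
  [[-3.4,-1.8,0.4],0,7.4],
  [[-3.4,-1.8,0.4],0,7.4],
  [[-3.4,-1.8,0.4],0,7.4],
  [[-3.4,-1.8,0.4],0,7.4],
  [[-3.4,-1.8,0.4],0,7.4],
  [[0,0,0],0,7.4],
  [[0,0,0],0,7.4],
])

```text
clock: 10.58
position: [0.5044, -0.0898, 0.1885]
ee_rot: [0.739, 0.673, 0.003, 0.024]
ft_force: [0.6, 0.6, 0.1]
grip_width: 0.867
```

```bash
cat >> m.py <<'E'
def look(n,name=None):
    im,d,c=cam(n); P=pts(d,c)
    if name: cv2.imwrite(f'pics/{name}.png',im)
    hsv=cv2.cvtColor(im,cv2.COLOR_BGR2HSV); H,S,V=hsv[...,0],hsv[...,1],hsv[...,2]; z=P[...,2]
    ws=(P[...,0]>.2)&(P[...,0]<.95)&(abs(P[...,1])<.6)&(z<.2)
    for nm,m in {'white':ws&(S<60)&(V>110)&(z>.03),'nut':ws&((H<8)|(H>172))&(S>150)&(z>.1),'master':ws&((H<8)|(H>172)|(H>20)&(H<35))&(S>150)&(z>.004)&(z<.1),'knob':ws&(z>.118)&(S<90)&(V<70)}.items():
        for c in rect(m):
            v,u=np.nonzero(c); r=fit(P,c)
            if r[1][1]>10 and r[1][0]<130: print(nm,'px',int(u.mean()),int(v.mean()),*r)
    return im
E
python3 - <<'E'
from m import *
go(.5153,-.0823,.12,EY+np.pi/2)
look('wrist','w2')
E
```

```text
t 10.58 p [ 0.5044 -0.0898  0.1885] xaxis yaw 1.477 z [ 0.037 -0.032 -0.999] g 0.867 f [0.6 0.6 0.1] j [-0.49  0.07  0.59  1.88 -0.01  1.16  1.58]
tool cm [1.04 0.74 6.86] rows>= 1.7
turn -0.038 half-turn alt 3.103
white px 492 75 [426.   90.9  60.6] [91.8 70.6] 86.7
white px 522 211 [530.9 106.5  84.9] [110.1  62.5] -1.7
white px 415 205 [521.2  19.2  84.9] [100.6  72.4] -3.2
white px 285 190 [494.6 -82.9  85.6] [11.4 11.1] 50.8
white px 286 238 [535.5 -85.6  85.8] [10.5 10.3] 44.0
nut px 162 228 [ 509.8 -174.4  118.1] [58.6 15.7] -10.0
master px 291 207 [515.3 -80.   84.9] [100.4  63.9] -3.6
master px 554 363 [669.3 139.9  95.6] [29.5 10.7] 14.2
```

View pics/w2.png

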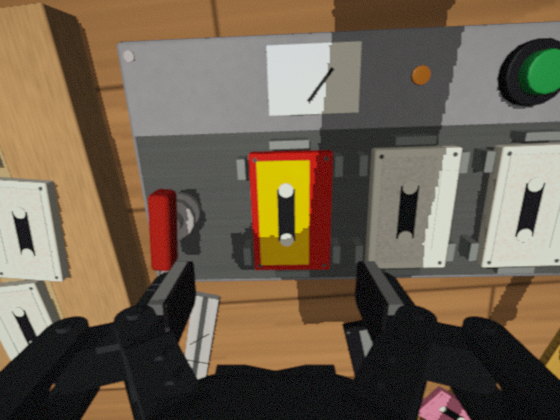

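Wrist view: the bar is clear and the master at (291,207) measures (515,-81,85), yaw -3.5°. I'll grip it across its 64 mm side.

Call:
servo_tool([
  [[0.5,0.4,2.3],-0.04,7.4],
  [[0.5,0.4,2.3],0,7.4],
  [[0.1,0,2.3],0,7.4],
  [[0,0,0],0,7.4],
])

```text
clock: 10.97
position: [0.5187, -0.0799, 0.1185]
ee_rot: [0.727, 0.686, 0.004, 0.026]
ft_force: [-0.9, -1.3, -0.6]
grip_width: 0.866
```

Run:
```python
from m import *
go(.5153,-.081,.06,EY+np.pi/2)
```

```text
t 10.97 p [ 0.5187 -0.0799  0.1185] xaxis yaw 1.513 z [ 0.041 -0.031 -0.999] g 0.866 f [-0.9 -1.3 -0.6] j [-0.48  0.19  0.58  1.93 -0.09  1.01  1.65]
tool cm [ 0.04 -0.59  5.83] rows>= 1.4
turn -0.002 half-turn alt 3.139
```

Call:
servo_tool([
  [[0,-0.3,2.0],0,7.4],
  [[0,-0.2,2.0],0,7.4],
  [[0,-0.1,1.0],0,7.4],
  [[0,0,0.5],0,7.4],
  [[0,0,0],0,7.4],
])

```text
clock: 11.38
position: [0.5181, -0.0781, 0.0639]
ee_rot: [0.727, 0.686, 0.004, 0.026]
ft_force: [-0.2, -0.1, -1.2]
grip_width: 0.868
```

Run:
```python
from m import *
go(.5153,-.081,.06,EY+np.pi/2)
```

```text
t 11.38 p [ 0.5181 -0.0781  0.0639] xaxis yaw 1.513 z [ 0.042 -0.032 -0.999] g 0.868 f [-0.2 -0.1 -1.2] j [-0.46  0.27  0.56  1.98 -0.15  0.9   1.69]
tool cm [-0.3  -0.28  0.39] rows>= 0.1
turn -0.002 half-turn alt 3.139
```

Call:
servo_tool([
  [[-0.3,-0.3,0.4],0,7.4],
  [[0,0,0],0,7.0],
  [[0,0,0],0,5.5],
  [[0,0,0],0,5.5],
  [[0,0,0],0,5.5],
  [[0,0,0],0,5.5],
  [[0,0,-1.5],0,5.5],
  [[0,0,-3],0,5.5],
  [[0,0,-3],0,5.5],
  [[0,0,-3],0,5.5],
  [[0,0,-1],0,5.5],
  [[0,0,0],0,5.5],
], force=45)

```text
clock: 12.38
position: [0.5109, -0.0778, 0.1836]
ee_rot: [0.728, 0.685, 0.006, 0.027]
ft_force: [0.2, 0.1, -1.5]
grip_width: 0.736
```

Run:
```python
from m import *
go(.52,.354,.18,EY+np.pi/2)
look('wrist','w3')
```

```text
t 12.38 p [ 0.5109 -0.0778  0.1836] xaxis yaw 1.51 z [ 0.046 -0.032 -0.998] g 0.736 f [ 0.2  0.1 -1.5] j [-0.51  0.08  0.59  1.88 -0.02  1.15  1.59]
tool cm [43.15 -1.65 -0.97] rows>= 10.4
turn -0.004 half-turn alt 3.137
white px 495 74 [426.   97.7  60.6] [89.9 70.3] 86.7
white px 402 203 [521.1  19.3  84.9] [100.4  72.4] -3.1
white px 516 212 [531.4 112.7  84.9] [109.8  74.1] -2.6
nut px 140 219 [ 510.  -174.5  118.1] [58.8 15.7] -9.9
master px 540 366 [668.7 143.7  95.8] [29.1 10.1] 29.2
```

View pics/w3.png

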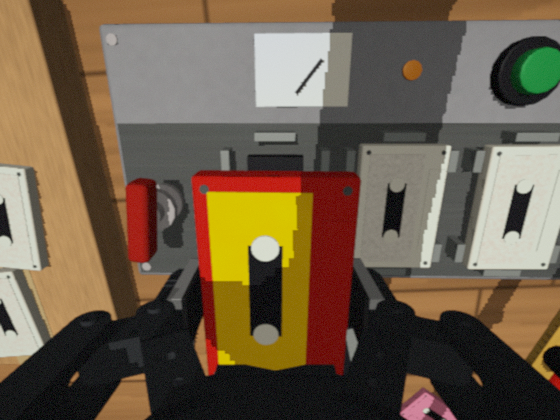

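The red master is held between the jaws at about (270,270). Next it goes to the tray.

Call:
servo_tool([
  [[3.9,-0.15,0],0,5.5],
  [[3.9,-0.15,0],0,5.5],
  [[3.9,-0.15,0],0,5.5],
  [[3.9,-0.15,0],0,5.5],
  [[3.9,-0.15,0],0,5.5],
  [[3.9,-0.15,0],0,5.5],
  [[3.9,-0.15,0],0,5.5],
  [[3.9,-0.15,0],0,5.5],
  [[3.9,-0.15,0],0,5.5],
  [[3.9,-0.15,0],0,5.5],
  [[3.9,-0.15,0],0,5.5],
  [[0,0,0],0,5.5],
])

```text
clock: 13.43
position: [0.5143, 0.3647, 0.1449]
ee_rot: [0.731, 0.682, -0.005, 0.023]
ft_force: [-1.9, 1.1, -0.1]
grip_width: 0.74
```

Run:
```python
from m import *
go(.518,.354,.03,EY+np.pi/2)
```

```text
t 13.43 p [0.5143 0.3647 0.1449] xaxis yaw 1.501 z [ 0.024 -0.041 -0.999] g 0.74 f [-1.9  1.1 -0.1] j [-0.94  0.41  0.29  1.56 -0.07  1.19  0.86]
tool cm [-0.59  0.13 11.53] rows>= 2.8
turn -0.014 half-turn alt 3.128
```

Call:
servo_tool([
  [[-0.2,0,3.0],0,5.5],
  [[-0.2,0,3.0],0,5.5],
  [[-0.2,0,3.0],0,5.5],
  [[0,0,2.0],0,5.5],
  [[0,0,0],0,5.5],
])

```text
clock: 13.85
position: [0.5117, 0.3561, 0.0205]
ee_rot: [0.728, 0.685, -0.01, 0.022]
ft_force: [-0.1, -1.1, -1.0]
grip_width: 0.739
```

Call:
servo_tool([
  [[0,0,1.0],0,5.5],
  [[0,0,0.7],0,5.5],
  [[0,0,0.3],0,5.5],
  [[0,0,0.0],0,5.5],
])

```text
clock: 14.18
position: [0.5123, 0.3549, 0.0009]
ee_rot: [0.729, 0.684, -0.01, 0.021]
ft_force: [0.4, 0.2, -0.3]
grip_width: 0.738
```

Call:
servo_tool([
  [[0,0,0.25],0,5.5],
  [[0,0,0.25],0,5.5],
  [[0,0,0],0,5.5],
])

```text
clock: 14.43
position: [0.5137, 0.3558, 0.0009]
ee_rot: [0.729, 0.684, -0.008, 0.021]
ft_force: [0.6, -0.2, 0.3]
grip_width: 0.733
```

Call:
servo_tool([
  [[0,0,0],0,6.6],
  [[0,0,0],0,7.0],
  [[0,0,0],0,7.4],
  [[0,0,0],0,7.4],
  [[0,0,-3],0,7.4],
  [[0,0,-4],0,7.4],
  [[0,0,-4],0,7.4],
  [[0,0,-4],0,7.4],
  [[0,0,0],0,7.4],
])

```text
clock: 15.18
position: [0.5106, 0.3613, 0.1547]
ee_rot: [0.729, 0.684, -0.01, 0.021]
ft_force: [0.6, 0.4, 1.0]
grip_width: 0.866
```

Run:
```python
from m import *
go(.625,-.368,.18,np.radians(3)+np.pi/2)
look('wrist'); look('scene')
```

```text
t 15.18 p [0.5106 0.3613 0.1547] xaxis yaw 1.507 z [ 0.014 -0.044 -0.999] g 0.866 f [0.6 0.4 1. ] j [-0.94  0.4   0.29  1.56 -0.07  1.22  0.87]
tool cm [-72.09  16.06   0.84] rows>= 17.7
turn -0.116 half-turn alt 3.025
master px 278 192 [512.8 357.6  16.9] [99.6 62.7] -3.7
nut px 240 166 [ 512.7 -177.3  116.6] [59.  16.8] -12.4
master px 278 146 [ 258.5 -226.8    8.3] [63.  43.8] 83.2
master px 317 242 [594.2 169.2  95.3] [107.1  21.3] -18.9
master px 388 279 [514.7 354.9  16.4] [100.8  63.5] -3.7
master px 218 302 [876.   73.4  74.6] [59.9 46.2] -16.7
master px 293 322 [778.7 234.9  23.4] [99.7 23.3] -16.0
```

Master top is at 16.5 mm in the tray, so it lies flat and well inside. Only bay 3 needs a blank, so next is the middle carton one.

Run:
```python
from m import *
go(.522,-.334,.18,np.radians(-9.4)+np.pi/2)
```

```text
t 15.28 p [0.5085 0.3596 0.1484] xaxis yaw 1.507 z [ 0.009 -0.049 -0.999] g 0.864 f [ 0.1 -0.6 -0.9] j [-0.94  0.4   0.29  1.57 -0.08  1.21  0.87]
tool cm [-69.21   5.75   0.24] rows>= 16.7
turn 0.101 half-turn alt -3.041
```

Call:
servo_tool([
  [[-4.0,0.3,-0.4],0,7.4],
  [[-4.0,0.3,-0.2],0,7.4],
  [[-4.0,0.3,0],0,7.4],
  [[-4.0,0.3,0],0,7.4],
  [[-4.0,0.3,0],0,7.4],
  [[-4.0,0.3,0],0,7.4],
  [[-4.0,0.3,0],0,7.4],
  [[-4.0,0.3,0],0,7.4],
  [[-4.0,0.3,0],0,7.4],
  [[-4.0,0.3,0],0,7.4],
  [[-4.0,0.3,0],0,7.4],
  [[-4.0,0.3,0],0,7.4],
])

```text
clock: 16.28
position: [0.5064, -0.1293, 0.1615]
ee_rot: [0.722, 0.691, -0.023, 0.015]
ft_force: [1.4, 0.1, 0.2]
grip_width: 0.866
```

Run:
```python
from m import *
go(.522,-.334,.18,np.radians(-9.4)+np.pi/2)
```

```text
t 16.28 p [ 0.5064 -0.1293  0.1615] xaxis yaw 1.527 z [-0.012 -0.054 -0.998] g 0.866 f [1.4 0.1 0.2] j [-0.42  0.17  0.6   1.85 -0.04  1.15  1.72]
tool cm [-20.46   2.44  -0.75] rows>= 4.9
turn 0.121 half-turn alt -3.021
```

Call:
servo_tool([
  [[-4.0,0.5,-0.4],0.04,7.4],
  [[-4.0,0.4,-0.4],0.04,7.4],
  [[-4.0,0.3,-0.2],0.04,7.4],
  [[-4.0,0.1,0],0,7.4],
  [[-3.0,0,0],0,7.4],
  [[0,0,0],0,7.4],
  [[0,0,0],0,7.4],
])

```text
clock: 16.87
position: [0.4878, -0.3357, 0.1736]
ee_rot: [0.768, 0.64, -0.029, 0.014]
ft_force: [0.3, 1.6, 0.9]
grip_width: 0.868
```

Run:
```python
from m import *
look('wrist','w4')
go(.522,-.334,.12,np.radians(-9.4)+np.pi/2)
```

```text
white px 495 63 [ 435.8 -167.3   60.5] [120.2  77.2] -3.6
white px 224 112 [ 409.9 -367.8   57.8] [100.3  64.2] 0.3
nut px 531 219 [ 509.4 -176.3  117.4] [59.  16.4] -10.5
t 16.92 p [ 0.4874 -0.3358  0.1735] xaxis yaw 1.39 z [-0.027 -0.059 -0.998] g 0.868 f [-1.1 -0.8 -0.8] j [-0.1   0.34  0.73  1.67 -0.17  1.2   2.05]
tool cm [1.13 3.46 5.23] rows>= 1.5
turn -0.016 half-turn alt 3.125
```

View pics/w4.png

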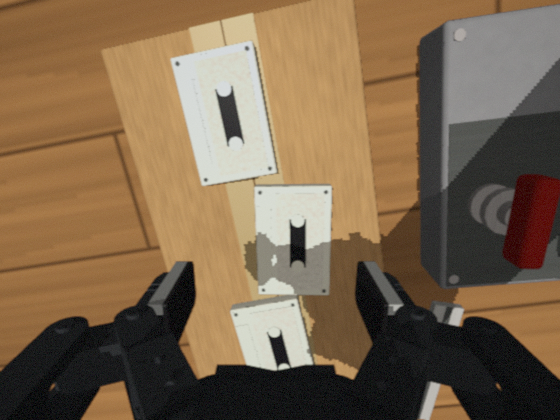

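Wrist view: the middle blank is at (295,240), unmoved but partly in shadow, so I'll segment it by height instead.

Call:
servo_tool([
  [[0.4,1.2,1.0],0,7.4],
  [[0.4,1.2,1.0],0,7.4],
  [[0.3,1.0,1.0],0,7.4],
  [[0,0,1.0],0,7.4],
  [[0,0,0],0,7.4],
])

```text
clock: 17.33
position: [0.523, -0.3276, 0.1267]
ee_rot: [0.766, 0.642, -0.03, 0.011]
ft_force: [-0.4, 0.2, -0.4]
grip_width: 0.868
```

Run:
```python
from m import *
im,d,c=cam('wrist');P=pts(d,c);z=P[...,2]
for m in rect(cv2.erode(((z>.052)&(z<.063)&(P[...,1]<-.25)).astype(np.uint8),np.ones((3,3)))): print(np.argwhere(m).mean(0)[::-1],fit(P,m))
go(.522,-.334,.046,np.radians(-9.4)+np.pi/2)
```

```text
[187.00700321  69.36664721] (array([ 414.4, -367.5,   58. ]), array([89.4, 63.1]), 0.3)
[273.01397476 217.14262726] (array([ 521.3, -332.8,   57.9]), array([99. , 62.4]), -9.0)
[248.73624471 330.92670258] (array([ 609. , -367.9,   57.9]), array([66.1, 62.8]), 2.7)
t 17.38 p [ 0.5234 -0.3274  0.1275] xaxis yaw 1.396 z [-0.03  -0.055 -0.998] g 0.864 f [ 0.2 -0.2  0.4] j [-0.08  0.45  0.69  1.64 -0.24  1.14  2.05]
tool cm [-0.18  0.14  8.18] rows>= 2.0
turn -0.011 half-turn alt 3.131
```

Call:
servo_tool([
  [[0,0.1,2.0],-0.01,7.4],
  [[-0.1,0,2.0],0,7.4],
  [[-0.1,0,2.0],0,7.4],
  [[0,0,1.0],0,7.4],
  [[0,0,0],0,7.4],
])

```text
clock: 17.8
position: [0.5222, -0.3322, 0.0585]
ee_rot: [0.762, 0.647, -0.028, 0.013]
ft_force: [-0.2, 0.9, -0.1]
grip_width: 0.87
```

Run:
```python
from m import *
go(.5213,-.333,.047,np.radians(-9.2)+np.pi/2)
```

```text
t 17.8 p [ 0.5222 -0.3322  0.0585] xaxis yaw 1.409 z [-0.026 -0.056 -0.998] g 0.87 f [-0.2  0.9 -0.1] j [-0.04  0.53  0.65  1.7  -0.29  1.02  2.1 ]
tool cm [-0.02 -0.06  1.15] rows>= 0.3
turn -0.002 half-turn alt 3.14
```

Call:
servo_tool([
  [[0,0,0.8],0,7.4],
  [[0,0,0.3],0,7.4],
  [[0,0,0],0,7.4],
  [[0,0,0],0,5.5],
  [[0,0,0],0,5.5],
  [[0,0,0],0,5.5],
  [[0,0,0],0,5.5],
  [[0,0,0],0,5.5],
], force=45)

```text
clock: 18.47
position: [0.5259, -0.3324, 0.0541]
ee_rot: [0.761, 0.648, -0.025, 0.016]
ft_force: [0.3, -0.7, 0.1]
grip_width: 0.642
```

Call:
servo_tool([
  [[0,0,-1.0],0,5.5],
  [[0,0,-2.5],0,5.5],
  [[0,0,-2.5],0,5.5],
  [[0,0,-2.5],0,5.5],
  [[0,0,-2.5],0,5.5],
  [[0,0,-2],0,5.5],
  [[0,0,0],0,5.5],
])

```text
clock: 19.05
position: [0.5261, -0.3258, 0.1926]
ee_rot: [0.762, 0.646, -0.026, 0.015]
ft_force: [0.9, -0.1, 0.7]
grip_width: 0.645
```

Run:
```python
from m import *
go(.5153,-.0823,.18,EY+np.pi/2)
im,d,c=cam('wrist');cv2.imwrite('pics/w5.png',im)
```

```text
t 19.05 p [ 0.5261 -0.3258  0.1926] xaxis yaw 1.407 z [-0.02  -0.057 -0.998] g 0.645 f [ 0.9 -0.1  0.7] j [-0.1   0.39  0.71  1.58 -0.2   1.25  2.04]
tool cm [23.88 -5.04 -0.11] rows>= 5.9
turn -0.108 half-turn alt 3.034
```

View pics/w5.png

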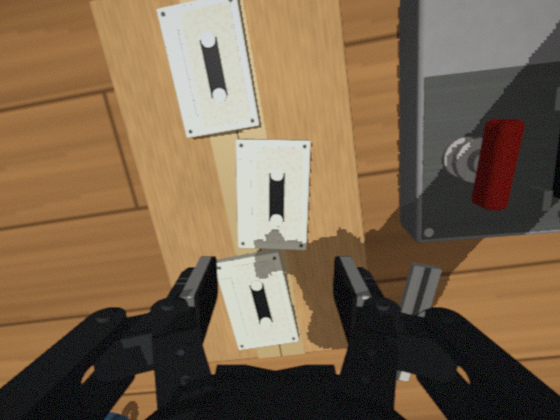

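The grasp missed: the fingers closed above the cassette because open pads sit farther back. The cassette still lies there at (275,195). I'll re-measure and go lower.

Call:
servo_tool([
  [[0,0,2.5],0,7.4],
  [[0,0,2.5],0,7.4],
  [[0,0,2],0,7.4],
  [[0,0,0],0,7.4],
])

```text
clock: 19.43
position: [0.5244, -0.33, 0.1201]
ee_rot: [0.762, 0.646, -0.025, 0.016]
ft_force: [-0.2, -0.2, -1.1]
grip_width: 0.863
```

Run:
```python
from m import *
im,d,c=cam('wrist');P=pts(d,c);z=P[...,2]
for m in rect(cv2.erode(((z>.052)&(z<.063)&(P[...,1]<-.25)).astype(np.uint8),np.ones((3,3)))): print(np.argwhere(m).mean(0)[::-1],fit(P,m))
go(.5213,-.333,.041,np.radians(-9.2)+np.pi/2)
```

```text
[188.95671998  67.23724397] (array([ 417.5, -367.4,   58. ]), array([83.4, 62.9]), 0.3)
[271.92112472 217.60530132] (array([ 522. , -335.2,   57.9]), array([99.1, 62.4]), -10.0)
[249.16247689 331.01996303] (array([ 607.9, -368.1,   57.9]), array([63.6, 63.1]), 2.7)
t 19.48 p [ 0.525  -0.3305  0.1219] xaxis yaw 1.406 z [-0.017 -0.058 -0.998] g 0.866 f [-0.2  0.5  0.8] j [-0.07  0.46  0.68  1.65 -0.25  1.12  2.07]
tool cm [ 0.17 -0.26  8.1 ] rows>= 1.9
turn -0.004 half-turn alt 3.138
```

Call:
servo_tool([
  [[0,-0.1,2.0],0.01,7.4],
  [[0,-0.1,2.0],0,7.4],
  [[0,0,2.0],0,7.4],
  [[0,0,1.2],0,7.4],
  [[0,0,0],0,7.4],
])

```text
clock: 19.9
position: [0.5241, -0.336, 0.0533]
ee_rot: [0.766, 0.642, -0.024, 0.019]
ft_force: [-0.2, 0.1, -0.9]
grip_width: 0.867
```

Run:
```python
from m import *
go(.522,-.335,.041,np.radians(-10)+np.pi/2)
```

```text
t 19.9 p [ 0.5241 -0.336   0.0533] xaxis yaw 1.395 z [-0.012 -0.061 -0.998] g 0.867 f [-0.2  0.1 -0.9] j [-0.03  0.54  0.65  1.7  -0.31  0.99  2.1 ]
tool cm [ 0.14 -0.23  1.22] rows>= 0.3
turn -0.001 half-turn alt 3.14
```

Call:
servo_tool([
  [[0.1,-0.2,0.6],0,7.4],
  [[0,0,0.4],0,7.4],
  [[0,0,0.3],0,7.4],
  [[0,0,0],0,7.4],
])

```text
clock: 20.23
position: [0.5237, -0.3363, 0.0428]
ee_rot: [0.766, 0.642, -0.023, 0.021]
ft_force: [-0.1, -0.6, 0.5]
grip_width: 0.869
```

Run:
```python
from m import *
go(.522,-.335,.041,np.radians(-10)+np.pi/2)
```

```text
t 20.23 p [ 0.5237 -0.3363  0.0428] xaxis yaw 1.395 z [-0.009 -0.062 -0.998] g 0.869 f [-0.1 -0.6  0.5] j [-0.03  0.55  0.64  1.71 -0.31  0.97  2.11]
tool cm [ 0.11 -0.19  0.18] rows>= 0.1
turn -0.001 half-turn alt 3.141
```

Call:
servo_tool([
  [[0.1,-0.1,0.3],0,7.4],
  [[0,0,0],0,7.4],
  [[0,0,0],0,5.5],
  [[0,0,0],0,5.5],
  [[0,0,0],0,5.5],
  [[0,0,0],0,5.5],
])

```text
clock: 20.73
position: [0.5249, -0.3352, 0.0427]
ee_rot: [0.766, 0.642, -0.022, 0.023]
ft_force: [1.0, -0.4, -0.4]
grip_width: 0.732
```

Call:
servo_tool([
  [[0,0,-0.5],0,5.5],
  [[0,0,-2],0,5.5],
  [[0,0,-3],0,5.5],
  [[0,0,-3],0,5.5],
  [[0,0,-3],0,5.5],
  [[0,0,-2],0,5.5],
  [[0,0,0],0,5.5],
], force=60)

```text
clock: 21.32
position: [0.5232, -0.3263, 0.1828]
ee_rot: [0.766, 0.642, -0.024, 0.02]
ft_force: [0.8, -0.3, -0.6]
grip_width: 0.726
```

Run:
```python
from m import *
go(.5153,-.0823,.17,EY+np.pi/2)
im,d,c=cam('wrist');P=pts(d,c);cv2.imwrite('pics/w6.png',im);z=P[...,2]; print(im[250,270],P[300,300],P[300,240])
```

```text
t 21.32 p [ 0.5232 -0.3263  0.1828] xaxis yaw 1.394 z [-0.01  -0.061 -0.998] g 0.726 f [ 0.8 -0.3 -0.6] j [-0.11  0.38  0.71  1.61 -0.2   1.22  2.03]
tool cm [23.92 -5.07 -0.22] rows>= 5.9
turn -0.121 half-turn alt 3.021
[37 32 33] [ 0.53141085 -0.31479915  0.19996081] [ 0.5285076  -0.34165414  0.19872691]
```

Call:
servo_tool([
  [[3.0,-0.6,0],-0.04,5.5],
  [[3.0,-0.6,0],-0.04,5.5],
  [[3.0,-0.6,0],-0.04,5.5],
  [[3.0,-0.4,0],0,5.5],
  [[3.0,-0.4,0],0,5.5],
  [[3.0,-0.4,0],0,5.5],
  [[3.0,-0.3,0],0,5.5],
  [[2.0,0,0],0,5.5],
  [[0,0,0],0,5.5],
])

```text
clock: 22.12
position: [0.5025, -0.0861, 0.1577]
ee_rot: [0.726, 0.687, -0.03, 0.015]
ft_force: [-0.1, 0.1, -0.8]
grip_width: 0.725
```

```bash
cat >> m.py <<'E'
def held(lo,hi,name=None):
    o=show(); im,d,c=cam('wrist');P=pts(d,c);z=P[...,2]; p=o['position']
    if name: cv2.imwrite(f'pics/{name}.png',im)
    m=(z>lo)&(z<hi)&(abs(P[...,0]-p[0])<.09)&(abs(P[...,1]-p[1])<.0305)
    q=P[m]; A=np.c_[q[:,:2],np.ones(len(q))]; k=np.linalg.lstsq(A,q[:,2],rcond=None)[0]
    e=abs(A@k-q[:,2])<.003; k=np.linalg.lstsq(A[e],q[e,2],rcond=None)[0]; q=q[e]
    print('n',len(q),'slope',k[:2],'topz at TCP',k@[p[0],p[1],1],'min/max',q.min(0),q.max(0), cv2.minAreaRect((q[:,:2]*1000).astype(np.float32)))
E
python3 - <<'E'
from m import *
go(.5153,-.0823,.12,EY+np.pi/2)
held(.17,.23,'w7')
E
```

```text
t 22.12 p [ 0.5025 -0.0861  0.1577] xaxis yaw 1.517 z [-0.022 -0.064 -0.998] g 0.725 f [-0.1  0.1 -0.8] j [-0.5   0.15  0.59  1.88 -0.02  1.16  1.61]
tool cm [0.7  1.33 3.71] rows>= 1.0
turn 0.002 half-turn alt -3.14
t 22.12 p [ 0.5025 -0.0861  0.1577] xaxis yaw 1.517 z [-0.022 -0.064 -0.998] g 0.725 f [-0.1  0.1 -0.8] j [-0.5   0.15  0.59  1.88 -0.02  1.16  1.61]
n 17126 slope [-0.02180771 -0.03539867] topz at TCP 0.17443828914246495 min/max [ 0.4511588  -0.11663674  0.17096019] [ 0.55219944 -0.05564586  0.18303782] ((501.6738586425781, -86.14312744140625), (60.99687576293945, 101.02490234375), 89.9750747680664)
```

View pics/w7.png

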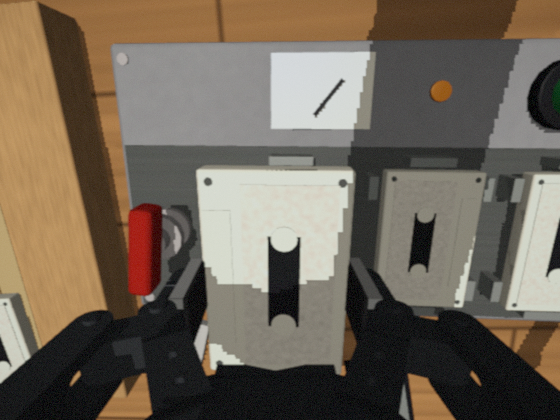

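The blank is held square, centred on the TCP within 1 mm, with bay 3 below. Lowering in steps.

Call:
servo_tool([
  [[0.3,0.6,1.5],0,5.5],
  [[0.2,0.4,1.5],0,5.5],
  [[0.2,0.4,1.5],0,5.5],
  [[0,0,1.0],0,5.5],
  [[0,0,0],0,5.5],
  [[0,0,0],0,5.5],
])

```text
clock: 22.67
position: [0.5135, -0.0908, 0.0976]
ee_rot: [0.728, 0.685, -0.033, 0.015]
ft_force: [-0.9, -0.6, -0.4]
grip_width: 0.729
```

Run:
```python
from m import *
go(.516,-.0815,.085,EY+np.pi/2)
```

```text
t 22.67 p [ 0.5135 -0.0908  0.0976] xaxis yaw 1.511 z [-0.027 -0.067 -0.997] g 0.729 f [-0.9 -0.6 -0.4] j [-0.47  0.26  0.59  1.9  -0.09  1.04  1.66]
tool cm [1.03 0.22 1.19] rows>= 0.4
turn -0.004 half-turn alt 3.138
```

Call:
servo_tool([
  [[0.5,0.1,0.5],0,5.5],
  [[0.4,0.1,0.4],0,5.5],
  [[0.1,0,0.2],0,5.5],
  [[0,0,0],0,5.5],
  [[0,0,0],0,5.5],
])

```text
clock: 23.08
position: [0.5164, -0.082, 0.0866]
ee_rot: [0.728, 0.684, -0.032, 0.016]
ft_force: [0.0, 0.2, -0.3]
grip_width: 0.728
```

Run:
```python
from m import *
go(.516,-.0815,.078,EY+np.pi/2)
held(.08,.12)
```

```text
t 23.08 p [ 0.5164 -0.082   0.0866] xaxis yaw 1.509 z [-0.025 -0.066 -0.997] g 0.728 f [ 0.   0.2 -0.3] j [-0.48  0.28  0.58  1.91 -0.1   1.02  1.64]
tool cm [ 0.11 -0.03  0.86] rows>= 0.2
turn -0.006 half-turn alt 3.136
t 23.08 p [ 0.5164 -0.082   0.0866] xaxis yaw 1.509 z [-0.025 -0.066 -0.997] g 0.728 f [ 0.   0.2 -0.3] j [-0.48  0.28  0.58  1.91 -0.1   1.02  1.64]
n 26966 slope [-0.02228417 -0.00124204] topz at TCP 0.10276512385273802 min/max [ 0.46360834 -0.11250712  0.09949215] [ 0.56665597 -0.05151085  0.10647768] ((515.1318969726562, -82.0069808959961), (60.99715042114258, 103.04242706298828), 89.99462127685547)
```

Call:
servo_tool([
  [[0.1,0,0.6],0,5.5],
  [[0.05,0,0.5],0,5.5],
  [[0.05,0,0.4],0,5.5],
  [[0,0,0.2],0,5.5],
  [[0,0,0],0,5.5],
])

```text
clock: 23.55
position: [0.5168, -0.0809, 0.069]
ee_rot: [0.728, 0.684, -0.031, 0.016]
ft_force: [-4.1, 1.3, 7.9]
grip_width: 0.722
```

Run:
```python
from m import *
go(.516,-.0815,.069,EY+np.pi/2)
held(.075,.11)
```

```text
t 23.55 p [ 0.5168 -0.0809  0.069 ] xaxis yaw 1.509 z [-0.023 -0.066 -0.998] g 0.722 f [-4.1  1.3  7.9] j [-0.47  0.31  0.57  1.92 -0.12  0.98  1.65]
tool cm [-0.07 -0.07  0.  ] rows>= 0.0
turn -0.006 half-turn alt 3.136
t 23.55 p [ 0.5168 -0.0809  0.069 ] xaxis yaw 1.509 z [-0.023 -0.066 -0.998] g 0.722 f [-4.1  1.3  7.9] j [-0.47  0.31  0.57  1.92 -0.12  0.98  1.65]
n 26903 slope [-0.00048206 -0.00324663] topz at TCP 0.08515615220846998 min/max [ 0.45704542 -0.11138062  0.08040411] [ 0.56578419 -0.05039813  0.08999241] ((511.4097900390625, -80.88336944580078), (60.975826263427734, 108.73167419433594), 89.98388671875)
```

Contact at 8 N with the top level at 85 mm, so it is seated. Releasing.

Call:
servo_tool([
  [[0,0,0],0,6.7],
  [[0,0,0],0,7.0],
  [[0,0,0],0,7.4],
  [[0,0,0],0,7.4],
  [[0,0,-2],0,7.4],
  [[0,0,-3],0,7.4],
  [[0,0,-3],0,7.4],
  [[0,0,-3],0,7.4],
  [[0,0,0],0,7.4],
])

```text
clock: 24.35
position: [0.5174, -0.0743, 0.1806]
ee_rot: [0.729, 0.684, -0.034, 0.015]
ft_force: [0.8, -0.5, -0.1]
grip_width: 0.865
```

Run:
```python
from m import *
im,d,c=cam('wrist');P=pts(d,c);z=P[...,2];cv2.imwrite('pics/w8.png',im)
for m in rect(cv2.erode(((z>.081)&(z<.089)&(P[...,1]>-.15)).astype(np.uint8),np.ones((3,3)))): print(np.argwhere(m).mean(0)[::-1],fit(P,m),P[m][:,2].min(),P[m][:,2].max())
print(er(30,-80),er(30,15))
k=er(30,195)+R.from_euler('z',1.31).as_matrix()[:2,:2]@(er(30,65)-er(30,195));print(k)
go(*k,.2,EY+1.31)
look('top')
```

```text
[543.55984556  70.05019305] (array([426.4, 102.5,  82.6]), array([26. , 22.8]), 8.6) 0.0810016314037706 0.08452151993850639
[276.86857446 207.0081611 ] (array([515.3, -79. ,  84.9]), array([98.6, 62.3]), -3.5) 0.08253042854003012 0.08745920720351957
[402.45479888 206.50308642] (array([520.5,  14.8,  85. ]), array([98.4, 63. ]), -3.4) 0.08238452562861773 0.08778394799281511
[522.69755302 214.52191408] (array([526.2, 105.9,  85. ]), array([99.1, 60.7]), -1.7) 0.08123421847891718 0.08767713287784912
[ 0.5152875  -0.08234991] [0.52059055 0.01250197]
[0.65417545 0.15174166]
t 24.4 p [ 0.5164 -0.0742  0.1783] xaxis yaw 1.508 z [-0.031 -0.068 -0.997] g 0.868 f [ 0.1 -0.2 -0.5] j [-0.53  0.17  0.6   1.81 -0.03  1.21  1.58]
tool cm [23.2  12.23 -4.12] rows>= 6.4
turn 0.254 half-turn alt -2.888
white px 425 184 [ 626.1 -367.4   58.1] [100.6  65.8] 3.4
white px 223 224 [524.9 111.4  84.6] [100.7  72.2] -1.2
white px 260 227 [519.7  23.7  84.8] [99.4 45.7] -1.4
white px 430 275 [ 409.2 -368.6   58. ] [96.8 64.7] -0.0
master px 177 127 [775.1 235.4  23.7] [99.1 25.2] -16.2
master px 195 195 [592.  172.7  95.4] [112.8  18.8] -18.3
master px 123 233 [511.1 356.3  16.6] [99.5 65.2] -3.9
master px 366 341 [ 256.1 -225.1    9. ] [66. 44.] 87.1
```

View pics/w8.png

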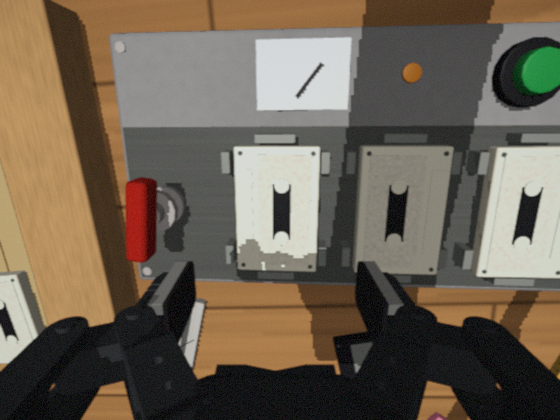

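All three whites are seated: tops level at 85 mm and bay 3 at yaw -3.5°. Next, fetch the bar's knob.

Call:
servo_tool([
  [[3.0,1.6,-0.6],0,4.0],
  [[3.0,1.6,-0.6],0,4.0],
  [[3.0,1.6,-0.6],0,4.0],
  [[3.0,1.6,-0.6],0,4.0],
  [[3.0,1.6,-0.6],0,4.0],
  [[3.0,1.6,-0.6],0,4.0],
  [[3.0,1.6,-0.6],0,4.0],
  [[1.5,0.8,0],0.12,4.0],
  [[0,0,0],0.13,4.0],
  [[0,0,0],0,4.0],
])

```text
refused, turn out of range in row 9
```

Run:
```python
from m import *
go(.6542,.1517,.15,EY+1.31)
im,d,c=cam('wrist');P=pts(d,c);z=P[...,2]
m=(z>.126)&(z<.14)&(P[...,0]<.75)&(abs(P[...,1]-.15)<.05); print(m.sum()); print(P[m].mean(0) if m.any() else 0)
for q in rect(m): print(np.argwhere(q).mean(0)[::-1],fit(P,q))
```

```text
t 24.45 p [ 0.5154 -0.0742  0.1764] xaxis yaw 1.508 z [-0.034 -0.068 -0.997] g 0.871 f [ 1.  -0.2 -0.2] j [-0.52  0.17  0.6   1.82 -0.03  1.21  1.58]
tool cm [23.54 12.47  0.63] rows>= 6.4
turn 0.254 half-turn alt -2.887
0
0
```

Call:
servo_tool([
  [[3.0,1.6,-0.6],0,4.0],
  [[3.0,1.6,-0.6],0,4.0],
  [[3.0,1.6,-0.6],0,4.0],
  [[3.0,1.6,-0.6],0,4.0],
  [[3.0,1.6,-0.6],0,4.0],
  [[3.0,1.6,-0.6],0,4.0],
  [[3.0,1.6,-0.6],0,4.0],
  [[1.5,0.8,0],0.12,4.0],
  [[0,0,0],0.12,4.0],
  [[0,0,0],0,4.0],
])

```text
clock: 25.33
position: [0.6495, 0.1516, 0.1785]
ee_rot: [0.809, 0.586, -0.045, 0.012]
ft_force: [-1.0, -0.1, -0.4]
grip_width: 0.468
```

Run:
```python
from m import *
go(.6542,.1517,.15,EY+1.31)
im,d,c=cam('wrist');P=pts(d,c);z=P[...,2]
m=(z>.126)&(z<.14)&(P[...,0]<.75)&(abs(P[...,1]-.15)<.05); print(m.sum())
for q in rect(m): print(np.argwhere(q).mean(0)[::-1],fit(P,q))
```

```text
t 25.33 p [0.6495 0.1516 0.1785] xaxis yaw 1.254 z [-0.059 -0.072 -0.996] g 0.468 f [-1.  -0.1 -0.4] j [-0.68  0.55  0.53  1.35 -0.21  1.38  1.09]
tool cm [0.41 0.54 2.81] rows>= 0.7
turn 0.0 half-turn alt -3.141
922
[282.95010846 242.26789588] (array([654.2, 151.6, 133.1]), array([21.1, 21. ]), -59.9)
```

Run:
```python
from m import *
go(.653,.150,.107,EY+1.31)
```

```text
t 25.38 p [0.6489 0.1517 0.1781] xaxis yaw 1.261 z [-0.06  -0.072 -0.996] g 0.469 f [ 0.4  0.2 -1.2] j [-0.68  0.55  0.53  1.35 -0.21  1.38  1.1 ]
tool cm [0.59 0.69 7.07] rows>= 1.7
turn 0.007 half-turn alt -3.135
```

Call:
servo_tool([
  [[0.2,0.3,2.0],0,4.0],
  [[0.2,0.2,2.0],0,4.0],
  [[0.2,0.2,2.0],0,4.0],
  [[0,0,0.9],0,4.0],
  [[0,0,0],0,4.0],
  [[0,0,0],0,1.5],
  [[0,0,0],0,1.5],
  [[0,0,0],0,1.5],
  [[0,0,0],0,1.5],
], force=25)

```text
clock: 26.13
position: [0.6509, 0.1444, 0.1037]
ee_rot: [0.802, 0.596, -0.048, 0.01]
ft_force: [2.7, -0.1, -9.6]
grip_width: 0.257
```

Run:
```python
from m import *
go(.653,.150,.107,EY+1.31)
```

```text
t 26.13 p [0.6509 0.1444 0.1037] xaxis yaw 1.28 z [-0.065 -0.073 -0.995] g 0.257 f [ 2.7 -0.1 -9.6] j [-0.66  0.61  0.5   1.43 -0.23  1.25  1.14]
tool cm [ 0.56  0.02 -0.39] rows>= 0.2
turn 0.026 half-turn alt -3.115
```

Call:
servo_tool([
  [[-1.0,-0.06,0.05],0.1,1.5],
  [[-1.56,-0.1,0.12],0.12,1.5],
  [[-1.56,-0.1,0.12],0.12,1.5],
  [[-1.56,-0.1,0.12],0.12,1.5],
  [[-1.56,-0.1,0.12],0.12,1.5],
])

```text
clock: 26.55
position: [0.609, 0.0883, 0.1037]
ee_rot: [0.941, 0.336, -0.043, 0.022]
ft_force: [-4.6, 2.0, -7.1]
grip_width: 0.259
```

```bash
cat >> m.py <<'E'
def bar():
    o=show(); Rm=R.from_quat(o['ee_rot']).as_matrix(); g=o['position']-.015*Rm[:,2]
    d=g[:2]-er(30,195); a=np.arctan2(d[1],d[0])+np.pi/2-EY
    print('r',np.linalg.norm(d),'bar',a,'tool yaw-tangent',np.arctan2(Rm[1,0],Rm[0,0])-EY-a,'x_z',Rm[2,0],'y_z',Rm[2,1])
E
python3 -c "
from m import *
bar()"
```

```text
t 26.55 p [0.609  0.0883 0.1037] xaxis yaw 0.686 z [-0.065 -0.069 -0.995] g 0.259 f [-4.6  2.  -7.1] j [-0.73  0.53  0.65  1.59 -0.27  1.2   0.66]
r 0.12994729956100445 bar 0.7125956217164029 tool yaw-tangent 0.02950175718416015 x_z -0.09445567835913495 y_z 0.011937109087296796
```

Call:
servo_tool([
  [[-1.56,-0.1,0.14],0.12,1.5],
  [[-1.56,-0.1,0.14],0.12,1.5],
  [[-1.56,-0.1,0.13],0.12,1.5],
  [[-1.56,-0.1,0.12],0.12,1.5],
  [[-1.2,-0.1,0.1],0.1,1.5],
  [[0,0,0],0,1.5],
])

```text
clock: 27.05
position: [0.5338, 0.0615, 0.1036]
ee_rot: [0.998, 0.037, -0.036, 0.029]
ft_force: [-0.2, -2.4, -13.3]
grip_width: 0.259
```

```bash
python3 -c "
from m import *
bar()"
```

```text
t 27.05 p [0.5338 0.0615 0.1036] xaxis yaw 0.072 z [-0.069 -0.061 -0.996] g 0.259 f [ -0.2  -2.4 -13.3] j [-0.91  0.4   0.83  1.81 -0.26  1.14  0.08]
r 0.1298754008434552 bar 0.08831131035069242 tool yaw-tangent 0.0398861658113408 x_z -0.07331523583239637 y_z 0.0557103980588288
```

Call:
servo_tool([
  [[-0.8,0,0.06],0.06,1.5],
  [[-0.5,0,0.04],0.03,1.5],
  [[-0.3,0,0.02],0,1.5],
  [[-0.3,0,0.02],0,1.5],
])

```text
clock: 27.38
position: [0.5229, 0.0616, 0.1051]
ee_rot: [0.999, -0.007, -0.023, 0.03]
ft_force: [21.7, -0.2, -34.7]
grip_width: 0.247
```

```bash
python3 -c "
from m import *
bar()"
```

```text
t 27.38 p [0.5229 0.0616 0.1051] xaxis yaw -0.014 z [-0.046 -0.06  -0.997] g 0.247 f [ 21.7  -0.2 -34.7] j [-0.96  0.35  0.86  1.86 -0.24  1.11 -0.02]
r 0.1298992788773378 bar 0.0018765873411895964 tool yaw-tangent 0.03950771556518886 x_z -0.045019809281796705 y_z 0.060806533274146056
```

Call:
servo_tool([
  [[0,0,0],0,3.0],
  [[0,0,0],0,4.0],
  [[0,0,0],0,4.0],
  [[0,0,-3],0,4.0],
  [[0,0,-3],0,4.0],
  [[0,0,-3],0,4.0],
  [[0,0,0],0,4.0],
])

```text
clock: 27.97
position: [0.5292, 0.0661, 0.2023]
ee_rot: [0.999, -0.003, -0.021, 0.03]
ft_force: [0.7, -0.2, 0.0]
grip_width: 0.471
```

Run:
```python
from m import *
go(.51,-.175,.19,-1.752)
look('wrist')
```

```text
t 27.97 p [0.5292 0.0661 0.2023] xaxis yaw -0.008 z [-0.042 -0.06  -0.997] g 0.471 f [ 0.7 -0.2  0. ] j [-1.02  0.25  0.91  1.74 -0.14  1.3  -0.08]
tool cm [-1.68 24.    2.75] rows>= 5.8
turn 1.744 half-turn alt -1.398
white px 184 29 [457.  193.1  60.8] [120.   41.4] -0.4
white px 283 15 [531.5 193.2 102.2] [20.4 19. ] -6.6
white px 344 27 [578.5 192.4  61. ] [55.2 28.7] -0.3
white px 321 158 [557.3 102.5  84.6] [73.  38.6] 87.1
white px 306 247 [552.3  12.2  84.7] [82.6 38.1] 87.1
white px 239 333 [486.2 -79.2  84.7] [82.2 36.7] 87.0
white px 299 333 [547.  -80.6  84.6] [79.1 38. ] 86.7
white px 160 385 [ 386.5 -173.9   60.4] [54.9 17.5] 79.9
master px 290 32 [533.5 188.2  96.9] [31.9 22.5] 82.6
knob px 272 216 [524.8  65.7 133.1] [19.5 19.4] 36.8
```

Call:
servo_tool([
  [[-0.2,3.4,0.1],0,4.0],
  [[-0.2,3.4,0.1],0,4.0],
  [[-0.2,3.4,0.1],0,4.0],
  [[-0.2,3.4,0.1],0,4.0],
  [[-0.2,3.4,0.1],0,4.0],
  [[-0.2,3.4,0.1],0,4.0],
  [[-0.2,3.0,0.1],0,4.0],
  [[0,0,0],0.12,4.0],
  [[0,0,0],0.12,4.0],
  [[0,0,0],0.12,4.0],
  [[0,0,0],0.12,4.0],
  [[0,0,0],0.12,4.0],
])

```text
clock: 29.02
position: [0.5094, -0.1802, 0.2054]
ee_rot: [0.953, -0.3, -0.014, 0.034]
ft_force: [-0.5, -0.2, 0.6]
grip_width: 0.472
```

Call:
servo_tool([
  [[0,0,0],0.12,4.0],
  [[0,0,0],0.12,4.0],
  [[0,0,0],0.12,4.0],
  [[0,0,0],0.12,4.0],
  [[0,0,0],0.12,4.0],
  [[0,0,0],0.12,4.0],
  [[0,0,0],0.12,4.0],
  [[0,0,0],0.12,4.0],
  [[0,0,0],0.12,4.0],
])

```text
clock: 29.77
position: [0.5067, -0.1805, 0.2015]
ee_rot: [-0.647, 0.762, -0.004, -0.038]
ft_force: [0.7, 0.1, -0.5]
grip_width: 0.468
```

Run:
```python
from m import *
go(.51,-.175,.15,-1.752)
look('wrist')
```

```text
t 29.77 p [ 0.5067 -0.1805  0.2015] xaxis yaw -1.733 z [-0.053 -0.055 -0.997] g 0.468 f [ 0.7  0.1 -0.5] j [-0.82  0.42  1.3   1.75 -0.35  1.31 -1.17]
tool cm [-0.92 -0.46  5.09] rows>= 1.2
turn 0.019 half-turn alt -3.122
white px 472 36 [ 606.6 -368.7   57.8] [65.7 59.5] -86.9
white px 135 171 [545.9 -80.8  85. ] [66.4 39.2] 86.8
white px 26 185 [550.7   5.2  85. ] [49.7 39.4] 86.2
white px 464 244 [ 410.3 -368.3   57.8] [100.7  64.8] 0.3
white px 41 258 [488.9  17.8  85. ] [67.7 35.5] 86.5
nut px 260 203 [ 511.5 -175.6  118.6] [58.5 14.8] -9.4
master px 226 193 [ 512.2 -149.8   74.6] [48.3 31. ] -3.7
master px 173 208 [ 520.3 -106.7   95.6] [66.7 47.2] 73.9
master px 281 210 [ 492.1 -190.2   76.6] [14.3 10.6] -85.8
master px 317 351 [ 263.5 -209.     8.8] [36.2 35.6] -10.2
```

Call:
servo_tool([
  [[-0.3,-0.3,1.5],0,4.0],
  [[-0.3,-0.2,1.5],0,4.0],
  [[-0.3,-0.2,1.5],0,4.0],
  [[0,0,0],0,4.0],
])

```text
clock: 30.15
position: [0.5127, -0.1753, 0.1534]
ee_rot: [-0.647, 0.761, -0.004, -0.038]
ft_force: [0.3, -0.1, 0.4]
grip_width: 0.465
```

Run:
```python
from m import *
go(.5095,-.176,.1,-1.743)
```

```text
t 30.15 p [ 0.5127 -0.1753  0.1534] xaxis yaw -1.731 z [-0.053 -0.055 -0.997] g 0.465 f [ 0.3 -0.1  0.4] j [-0.76  0.48  1.24  1.8  -0.4   1.23 -1.15]
tool cm [-0.22  0.07  5.34] rows>= 1.3
turn 0.012 half-turn alt -3.13
```

j3 is down to 1.24, so it is safe to descend and grip.

Call:
servo_tool([
  [[-0.1,0,2.0],0.01,4.0],
  [[-0.1,0,2.0],0,4.0],
  [[0,0,1.2],0,4.0],
  [[0,0,0],0,4.0],
  [[0,0,0],0,0.5],
  [[0,0,0],0,0.5],
  [[0,0,0],0,0.5],
  [[0,0,0],0,0.5],
  [[0,0,0],0,0.5],
], force=60)

```text
clock: 30.9
position: [0.5103, -0.1768, 0.1026]
ee_rot: [-0.648, 0.761, -0.003, -0.038]
ft_force: [2.0, -2.0, -12.3]
grip_width: 0.175
```

Run:
```python
from m import *
go(.5095,-.176,.1,-1.743)
```

```text
t 30.9 p [ 0.5103 -0.1768  0.1026] xaxis yaw -1.729 z [-0.053 -0.054 -0.997] g 0.175 f [  2.   -2.  -12.3] j [-0.71  0.53  1.17  1.85 -0.46  1.14 -1.11]
tool cm [-0.08  0.08  0.26] rows>= 0.1
turn 0.014 half-turn alt -3.128
```

Call:
servo_tool([
  [[0,0,0],-0.06,0.5],
  [[0,0,0.02],-0.12,0.5],
  [[0,0,0.02],-0.12,0.5],
  [[0,0,0.02],-0.12,0.5],
  [[0,0,0.02],-0.12,0.5],
  [[0,0,0.02],-0.12,0.5],
  [[0,0,0.02],-0.12,0.5],
  [[0,0,0.02],-0.12,0.5],
  [[0,0,0.02],-0.12,0.5],
  [[0,0,0.02],-0.12,0.5],
  [[0,0,0.02],-0.12,0.5],
  [[0,0,0.02],-0.12,0.5],
])

```text
clock: 31.9
position: [0.5111, -0.1763, 0.101]
ee_rot: [0.988, -0.149, -0.02, 0.031]
ft_force: [0.3, 0.4, -8.8]
grip_width: 0.17
```

Run:
```python
from m import *
go(.5095,-.176,.1,EY+np.pi/2)
```

```text
t 31.9 p [ 0.5111 -0.1763  0.101 ] xaxis yaw -0.299 z [-0.049 -0.056 -0.997] g 0.17 f [ 0.3  0.4 -8.8] j [-0.49  0.37  0.84  1.85 -0.23  1.08  0.13]
tool cm [-0.16  0.01  0.1 ] rows>= 0.0
turn -1.814 half-turn alt 1.327
```

Call:
servo_tool([
  [[0,0,0.02],-0.12,0.5],
  [[0,0,0.02],-0.12,0.5],
  [[0,0,0.02],-0.12,0.5],
  [[0,0,0.02],-0.12,0.5],
  [[0,0,0.02],-0.12,0.5],
  [[0,0,0.02],-0.12,0.5],
  [[0,0,0.02],-0.12,0.5],
  [[0,0,0.02],-0.12,0.5],
  [[0,0,0.02],-0.12,0.5],
  [[0,0,0.02],-0.12,0.5],
  [[0,0,0.02],-0.12,0.5],
])

```text
clock: 32.82
position: [0.5103, -0.1762, 0.0994]
ee_rot: [0.858, 0.512, -0.033, 0.011]
ft_force: [-2.4, -0.6, -4.2]
grip_width: 0.169
```

Run:
```python
from m import *
go(.5095,-.176,.1,EY+np.pi/2); print(obs()['torque'])
```

```text
t 32.82 p [ 0.5103 -0.1762  0.0994] xaxis yaw 1.077 z [-0.047 -0.053 -0.998] g 0.169 f [-2.4 -0.6 -4.2] j [-0.28  0.31  0.58  1.84 -0.12  1.07  1.41]
tool cm [-0.02 -0.08 -0.06] rows>= 0.0
turn -0.438 half-turn alt 2.703
[ 0.59814063 -0.38410392 -0.09701016]
```

Call:
servo_tool([
  [[0,0,0.02],-0.12,0.5],
  [[0,0,0.02],-0.12,0.5],
  [[0,0,0.02],-0.12,0.5],
  [[0,0,0.01],-0.08,0.5],
  [[0,0,0],-0.06,0.5],
])

```text
clock: 33.23
position: [0.5098, -0.1767, 0.099]
ee_rot: [0.696, 0.717, -0.034, 0.001]
ft_force: [-0.3, 0.8, -8.8]
grip_width: 0.168
```

Run:
```python
from m import *
go(.5095,-.176,.1,EY+np.pi/2); print(obs()['torque'])
```

```text
t 33.23 p [ 0.5098 -0.1767  0.099 ] xaxis yaw 1.602 z [-0.046 -0.051 -0.998] g 0.168 f [-0.3  0.8 -8.8] j [-0.21  0.3   0.49  1.84 -0.09  1.07  1.91]
tool cm [ 0.06 -0.03 -0.1 ] rows>= 0.0
turn 0.087 half-turn alt -3.055
[ 0.57073822 -0.90794397 -1.180855  ]
```

Vertical torque rose to about 1.2 N m, so the nut is at its stop. Release and check.

Call:
servo_tool([
  [[0,0,0],0,1.5],
  [[0,0,0],0,3.5],
  [[0,0,0],0,3.5],
  [[0,0,0],0,3.5],
  [[0,0,-3],0,3.5],
  [[0,0,-3],0,3.5],
  [[0,0,-3],0,3.5],
  [[0,0,0],0,3.5],
])

```text
clock: 33.9
position: [0.5141, -0.175, 0.1945]
ee_rot: [0.7, 0.714, -0.036, 0.003]
ft_force: [1.1, -1.2, 0.8]
grip_width: 0.411
```

Run:
```python
from m import *
b=er(-70,100); print(b)
go(*b,.19,1.5)
look('wrist'); look('scene')
```

```text
[0.4254913  0.10295158]
t 33.9 p [ 0.5141 -0.175   0.1945] xaxis yaw 1.592 z [-0.046 -0.055 -0.997] g 0.411 f [ 1.1 -1.2  0.8] j [-0.24  0.2   0.51  1.73 -0.04  1.26  1.86]
tool cm [27.95 -8.32 -0.69] rows>= 7.0
turn 0.092 half-turn alt -3.05
white px 58 73 [ 410.  -367.9   57.8] [99.9 65.8] 0.2
white px 546 126 [436.7  35.6  60.6] [42.5 29.4] -3.2
white px 405 179 [485.6 -77.4  84.9] [64.2 40.5] 86.6
white px 524 190 [490.8  13.9  85. ] [59.5 40.4] 86.8
white px 392 254 [547.6 -81.4  84.9] [63.9 35.2] 86.6
white px 510 266 [553.3  17.1  84.9] [72.5 35.2] 86.7
white px 84 292 [ 626.5 -367.5   57.7] [100.9  64.9] 2.3
nut px 279 214 [ 510.3 -175.4  114.1] [59.7 15.4] -3.3
master px 259 201 [ 509.4 -192.5   74.7] [47.1 13.2] -3.7
master px 314 206 [ 511.7 -149.3   74.6] [47.8 30.7] -1.5
master px 347 215 [ 513.9 -120.8   95.5] [47.6 26.9] -4.0
master px 527 233 [521.1  13.4  95.6] [53.9 22. ] 86.4
white px 218 141 [ 414.3 -368.5   58.1] [96.9 70.5] -4.7
white px 174 172 [ 626.8 -369.8   58.1] [103.4  68.2] 2.9
white px 256 193 [548.8 -86.7  84.4] [70.5 41.2] 88.3
white px 279 209 [556.1  10.4  83.7] [79.5 50.9] -89.6
white px 304 226 [561.9 105.1  84. ] [81.3 48.7] 86.6
nut px 240 167 [ 513.1 -178.4  112.4] [57.9 18.8] -1.3
master px 278 146 [ 259.7 -225.4    8.8] [63.3 43.2] 85.1
master px 288 200 [522.7  18.9  95.6] [57.2 17.5] 85.4
master px 318 221 [529.1 127.2  95.4] [103.   19.4] 87.3
master px 387 278 [514.8 354.9  16.6] [101.3  63.4] -4.1
master px 293 322 [779.2 234.8  23.4] [98.9 23.9] -15.4
```

Nut handle at -3.3°, the same as the eraser's yaw, so it is tight, and the bar is home. Next is the button, with shut fingers.

Call:
servo_tool([
  [[3.1,-0.92,-0.1],0,0],
  [[3.1,-0.92,-0.1],0,0],
  [[3.1,-0.92,-0.1],0,0],
  [[3.1,-0.92,-0.1],0,0],
  [[3.1,-0.92,-0.1],0,0],
  [[3.1,-0.92,-0.1],0,0],
  [[3.1,-0.92,-0.1],0,0],
  [[3.1,-0.92,0],0,0],
  [[3.1,-0.92,0],0,0],
  [[0,0,0],0,0],
  [[0,0,0],0,0],
])

```text
clock: 34.92
position: [0.4156, 0.1111, 0.1759]
ee_rot: [0.703, 0.71, -0.044, 0.0]
ft_force: [0.3, -0.9, 0.3]
grip_width: 0.004
```

Run:
```python
from m import *
go(.4255,.1033,.10)
```

```text
t 34.92 p [0.4156 0.1111 0.1759] xaxis yaw 1.583 z [-0.061 -0.063 -0.996] g 0.004 f [ 0.3 -0.9  0.3] j [-0.61 -0.01  0.22  1.97  0.04  1.26  1.17]
tool cm [-0.32  1.44  7.55] rows>= 1.8
```

Call:
servo_tool([
  [[-0.1,0.5,2.0],0,0],
  [[-0.1,0.5,2.0],0,0],
  [[-0.1,0.4,2.0],0,0],
  [[0,0,1.0],0,0],
  [[0,0,0],0,0],
])

```text
clock: 35.33
position: [0.4259, 0.1005, 0.1007]
ee_rot: [0.704, 0.709, -0.044, 0.001]
ft_force: [-0.9, -0.4, 0.5]
grip_width: -0.002
```

Run:
```python
from m import *
go(.4255,.1033,.074)
```

```text
t 35.33 p [0.4259 0.1005 0.1007] xaxis yaw 1.58 z [-0.061 -0.064 -0.996] g -0.002 f [-0.9 -0.4  0.5] j [-0.59  0.1   0.24  2.04  0.02  1.08  1.21]
tool cm [0.45 0.13 2.65] rows>= 0.6
```

Call:
servo_tool([
  [[0.3,0.1,1.3],0,0],
  [[0.1,0,0.6],0,0],
  [[0.05,0,0.5],0,0],
  [[0,0,0.5],0,0],
  [[0,0,0.3],0,0],
])

```text
clock: 35.75
position: [0.4269, 0.1017, 0.0753]
ee_rot: [0.706, 0.707, -0.044, -0.0]
ft_force: [-23.7, -4.9, 52.9]
grip_width: 0.002
```

Bottomed out at 75–76 mm (53 N). Now release it and rise well clear.

Call:
servo_tool([
  [[0,0,-1],0,0],
  [[0,0,-3],0,0],
  [[0,0,-4],0,0],
  [[0,0,-4],0,0],
  [[0,-2,-3],0,0],
  [[0,-2,-2],0,0],
  [[0,0,0],0,0],
  [[0,0,0],0,0],
])

```text
clock: 36.42
position: [0.3976, 0.1098, 0.2619]
ee_rot: [0.708, 0.705, -0.041, 0.001]
ft_force: [0.5, -0.6, -0.6]
grip_width: -0.004
```

Run:
```python
from m import *
show(); im,d,c=cam('scene'); P=pts(d,c)
look('top','top9')
hsv=cv2.cvtColor(im,cv2.COLOR_BGR2HSV); H,S=hsv[...,0],hsv[...,1]
for q in rect((H>50)&(H<75)&(S>120)): print('green',fit(P,q))
for q in rect((P[...,2]>.118)&(P[...,2]<.14)&(abs(P[...,1])<.2)&(P[...,0]>.45)&(P[...,0]<.6)): print('knob',fit(P,q))
```

```text
t 36.42 p [0.3976 0.1098 0.2619] xaxis yaw 1.569 z [-0.057 -0.059 -0.997] g -0.004 f [ 0.5 -0.6 -0.6] j [-0.63 -0.11  0.2   1.89  0.05  1.44  1.13]
white px 425 184 [ 625.6 -367.9   58.1] [99.6 64.8] 3.1
white px 225 210 [556.9 106.3  84.8] [63.3 36.6] 86.4
white px 265 212 [556.3  15.6  84.4] [71.1 45.3] 85.9
white px 307 215 [546.1 -81.7  84.9] [63.3 35.8] 85.9
white px 223 237 [494.8 108.8  84.8] [63.3 39. ] 87.1
white px 263 240 [489.8  19.9  84.6] [71.7 39.7] 86.3
white px 305 243 [480.2 -74.3  84.6] [70.7 47.6] 88.7
white px 430 275 [ 409.2 -368.6   57.9] [97.2 65.7] -0.6
nut px 350 230 [ 509.3 -174.9  113.9] [56.2 14.8] -1.9
master px 177 127 [775.4 235.9  23.6] [99.4 24. ] -17.5
master px 123 225 [523.4 356.   16.6] [75. 65.] -4.0
master px 230 224 [524.9  94.5  95.5] [42.4 19.1] 84.9
master px 366 341 [ 256.3 -225.2    9. ] [66.2 44.3] 86.9
green (array([-616.6, -599.2,   99.4]), array([131.5,  22.2]), 86.9)
green (array([-614.8, -133.8,  218.6]), array([126.8,  20.8]), 88.1)
green (array([-615.8,  320.8,  335.1]), array([119.4,  21.2]), 89.4)
green (array([-617.8, -128.9,  100.2]), array([97. , 20.2]), 85.4)
green (array([-614.7,  321.4,  218. ]), array([134.3,  18.4]), -89.6)
green (array([-619.3,  314.3,  100.1]), array([129.9,  19.5]), -89.7)
green (array([429.6, 103.1,  80.5]), array([29.7, 25.1]), -78.9)
```

View pics/top9.png

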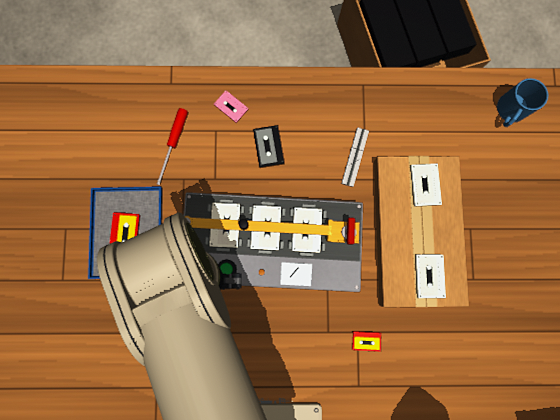

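The final top view shows white in all three bays (225,225), (265,227), (308,230). The master is in the tray at (125,228), the bar is home, the nut handle is along the eraser's x at (350,230), and the button is up. The look-alikes and bench items haven't moved.

```bash
python3 -c "
from h import *
print(order.hand_in()); show()"
```

```text
the job is handed in; nothing more can be done
None
the job is handed in; nothing more can be done
```

The job is handed in and, by my last checks, complete; it finished at about 36 s of the 210 s allowed, and the hand-in reported no verdict.

**What I did:**
1. Loosened the nut clockwise by about 3.0 rad, to about 3.26, then swung the bar to about 1.31 rad.
2. Laid the red master from bay 3 in the tray and seated the middle blank from the carton in bay 3. The whites in bays 1 and 2 stayed.
3. Swung the bar back against its stop, tightened the nut to its stop, then pressed the button until it bottomed out and let it go.

**Last checks:**
- **Master:** flat in the tray, top at about 16.6 mm, near the centre.
- **Bays:** whites in all three. Their tops were level at about 85 mm, and bay 3 was at yaw -3.5° against the eraser's -3.2°.
- **Bar:** about 0.003 rad from closed by camera, checked before the nut was tightened; it was still home in the last view.
- **Nut:** -3.3° close up, which is tight. The final top view read -1.9°, partly occluded and about 0.02 rad different.
- **Button:** up again; the scene camera read 80.5 mm against 81.3 mm at the start.
- **Other items:** the black cassette, splicing block and screwdriver looked unmoved. The arm was clear.

**What went wrong or stayed unsure:**
- The first grasp of the blank closed above it and shifted it about 2 mm; I re-measured and the second grasp held.
- The tool tilted up to about 0.1 rad during the run. I allowed for it in the moves.
- The press reached 53 N at the fingertips, more than needed. I took the 40 N limit to apply to the arm and gripper body, not the fingertips.

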